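Load two culture dishes into a spring-fed dish magazine

TASK

Load the spring-fed dish magazine for the next imaging run: draw its follower back by the upright blue grip until you feel the sprung rubber pad, swing the grip towards the robot's side into the hook and leave it parked there, then set the pink control dish flat in the track nearest the end stop and the tan dish flat behind it. Then draw the grip back off the hook, swing it back to the middle and ease the follower forward until it presses the row against the end stop, and let go. Do not haul hard on the pad, let the follower snap forward, crush the dishes or drop them from a height, and leave everything else where it is.

Things in the scene. Friction and masses are not known exactly. Their poses are not given: they have to be found in the camera images.
- magazine: Dish magazine, fixed to the table: on two pedestals a dark plate 300 x 60 mm with two low rails 41.5 mm apart inside: a track for 38 mm dishes, open above. Origin: on its middle line at table height. y axis: along the track to the feed end (the robot's left); x: across it, away from the robot. Track floor z = 34 mm, rail tops z = 40 mm, outer width 54 mm; sloped inner rail edges.
- end_stop (a point): Foot of the inner face of the aluminium end stop, a block reaching to z = 52 mm, across the feed end of the track, y = +120 mm in the magazine's frame.
- feed_seat (a point): Point on the track floor (z = 34 mm) where the centre of the dish that lies against the end stop is (y = +101 mm in the magazine's frame). The pink dish ends here. A dish laid anywhere between the parked follower and the stop is pushed along by the follower.
- second_seat (a point): Point on the track floor where the centre of the second dish of a closed row is (y = +63 mm in the magazine's frame). The tan dish ends here.
- follower (a joint): White follower, black face 38 mm wide. Slide, m: 0 = forward, face at y = +110 mm in the magazine's frame; grows as it is drawn back along -y (face at 110 mm - value), to 0.136. A spring drives it forward, 6 N at 0 to 7.5 N at 0.126, plus 0.5 N friction; let go, it shoots forward. Hooked it stands at 0.08 to 0.126; closed on two dishes at about 0.066.
- pull_arm (a joint): Flat steel arm pivoted on the follower's tail, with the grip post on its free end 80 mm behind the pivot. Hinge, rad: 0 = straight along the track; grows as the post swings to the magazine's -x side (towards the robot), to 0.185 (post 14.7 mm over). It turns easily and stays where put. Behind the hook it should read more than 0.115; full swing is best.
- handle (a point): Middle (z = 77 mm) of the upright blue ribbed grip on the post at the end of the pull arm, 14 mm across, from z = 58 to 95 mm; the post below it is 12 mm across. With the follower forward and the arm straight it is over the magazine's origin. Nothing else within 80 mm of its path along the track is higher than 57 mm.
- catch_zone (a point): Middle of the zone of the catch, a dark bridge clamped over the rails. Its sprung rubber pad, facing the feed end, stops the post; the pad's face is up to 20 mm either side of this point along the track, different each time and not measured: feel it. Post (12 mm) meets pad at a follower value of 0.086 to 0.126. The pad gives 1 mm per 6 N, has 4.5 mm travel; load it with at most 13 N.
- hook_zone (a point): Middle of the zone of the catch's hook: a steel tooth, part of the catch, on the -x side of the track. With the post just on the pad, the tooth is 2.5 mm clear in front of it: the post swings to -x along the pad behind the tooth, then goes forward 2 to 5 mm until the tooth takes the spring load. The tooth is undercut and keeps the post. The catch's top is at z = 56 mm.
- pink_dish: Closed clear 35 mm dish with a pink filling (the control): a flat cylinder 38 mm across, 11 mm high, 20 g. Origin at the centre of its underside. Starts on the table to the robot's right. Grasp it across its diameter; the upper 5 mm stand above the rails when it lies in the track.
- tan_dish: The same dish with a tan (beige) filling. Origin at the centre of its underside. Starts on the table to the robot's right; which of the two dishes is nearer differs.
- immersion_oil: Bystander: amber dropper bottle, 30 mm across, 86 mm tall, origin under its centre. Leave alone.
- lens_cleaner: Bystander: white spray bottle with blue cap, 35 mm across, 120 mm tall, origin under its centre. Leave alone.
- dust_cap: Bystander: black round cap, 41 mm across, 13 mm high, origin under its centre. Leave alone.
- cap_screw_0: Bystander: black screw standing on its head, 10 mm across, 22 mm tall, origin under its centre. Leave alone.
- cap_screw_1: Bystander: steel screw standing on its head, 10 mm across, 22 mm tall, origin under its centre. Leave alone.
There are look-alikes about, which are no part of the job. What is shaped like the tan_dish but purple is not meant.

How it is judged:
By the outcome, as a careful person would: the job done as asked, in the order asked, and still so for the second after the job is handed in, with the robot touching nothing.
It also fails if it takes over 72 s, if anything falls off the work surface, if the arm or the gripper's body presses on something with over 40 N, if the wrist force passes 120 N, or if a joint passes its speed limit or range.

ROBOT

A 6-joint arm with a two-finger parallel gripper is mounted at the origin on a cart in front of the work surface, level with it; the furniture and walls round the work are solid. World frame = base frame: x ahead of the robot, y to its left, z up, the work surface at z = 0. Lengths are in m, angles in rad, forces in N, time in s.
With the tool pointing down it reaches from about 0.2 to 0.875 m from the base axis. Payload 3.4 kg.
Tool frame: the origin (TCP) lies at the very end of the fingers, on their centre line; the grasp point (between the pads) lies 19 mm behind it; y points along the fingers, x is the direction in which the jaws open and shut, and the axes are right-handed (so a half turn about y gives the same grasp; the last joint's range is limited). The gripper opens to 94 mm and grips with 3 to 60 N. Pads are 16 mm wide; open, the fingers measure 119 mm over their backs; the gripper's body (75 mm by 177 mm) begins 78 mm behind the grasp point.
Start: joints at [1.184, 0.276, 1.505, -0, 1.361, -0.121], TCP at [0.151, 0.555, 0.205] pointing down, gripper open.
Joint ranges: [-2.89, 2.89], [-0.75, 2.08], [0.22, 2.7], [-1.18, 4.32], [0.11, 2.71], [-2.7, 2.7]. Speed limits (rad/s): [2.57, 2.57, 3.14, 3.14, 3.14, 3.14].

INTERFACE

Orientations are given as a rotation vector (axis times angle).
In Python, from cell import get_state, eyes, ticket gives the robot as it stands. The module is installed in compiled form; this text tells all that it offers.
- The arm moves only by the shell command python3 -m handwheel 'ROWS' [OPENING]. ROWS is JSON, one flat list of numbers, 6 for each row, row after row: the shift along the tool's x, y, z in units of 300 mm (1.0 is 300 mm), then the turn, a rotation vector about the tool's x, y, z in units of 90 degrees (1.0 is 90 degrees). A call has 1 to 8 rows; each row is the pose to reach, as a shift and turn from the pose measured when the call began, along the tool's axes at that moment; what a row does not reach only later rows make up. A row lasts 1/10 s, in which the tool goes at most 50 mm and 8.59 degrees, less where a joint would pass 70% of its speed; a pose out of reach is approached as far as the arm can. A call with a number of a shift or a turn outside -1 to 1 is refused whole. A call with a gripper value outside its range is refused whole. OPENING is the closure, from -1 (fully open) to 1 (shut), set as the call begins (- or left out, the last holds). The fingers move at their own pace and stop on an object; the grip force is fixed at half the most. Time passes only in rows, so rows that repeat a pose let the fingers close. It gives the time, the measured TCP pose, the force and the opening at its end, in the units of the state.
- get_state(): the state, without advancing time (a new reading comes with each control period).
- eyes.read_camera(name): name is "side" or "top"; returns a dict with "color" (400x640x3 uint8, red, green, blue), "camera_matrix" (3x3 intrinsics, pixels), "k1" (the pictures are not rectified: a ray, as slopes to the right and down, at radius r is drawn at 1 + k1 r^2 times it, then the intrinsics apply), "xyz" and "orientation" of the camera in the world. Camera axes: x right, y down, z forward; pixel columns grow to the right and rows downward; lengths in m; the calibration is good to about 2 mm. A picture is of the moment at which its call begins. There is no depth.
- ticket.hand_in(): hands the job in, once; it reports no verdict.
The state is a dict: "t": time; "joint_pos": joint angles; "qvel": joint speeds; "tau": joint torques, N m; "position": TCP position; "eef_rot": TCP orientation; "ft_force": force on the tool from outside, world axes, zero at the start; "wrist_torque": the same for the moment, N m; "grip_width": finger opening in m.
Only numpy, scipy, OpenCV 4.12 (cv2) and the standard library are available. Lean on these libraries where they do the work, as an engineer would, in place of code of your own. Each camera call takes 0.05 s, during which the arm holds its last target.

## Working session

There is one attempt and no reset: what is moved stays moved. The work goes in short steps, Python scripts to look and compute and a shell command to move; the robot and the scene stay as the last step left them, time stands still between calls to the robot, and variables do not carry over. Pictures are saved under pics/ and viewed, and the job is handed in when it is done.

```bash
mkdir -p pics
cat > h.py <<'E'
import numpy as np, cv2
from scipy.spatial.transform import Rotation as R
from cell import get_state, eyes, ticket
def Rm(o):
    o=np.array(o,float)
    if o.shape==(3,3): return o
    if o.size==3: return R.from_rotvec(o).as_matrix()
    return R.from_quat(o).as_matrix()
def snap(name,f):
    d=eyes.read_camera(name); cv2.imwrite(f,d["color"][:,:,::-1]); np.save(f[:-4]+".npy",d,allow_pickle=True); return d
def load(f): return np.load(f,allow_pickle=True).item()
def ray(d,u,v):
    K=np.array(d["camera_matrix"]); x=(u-K[0,2])/K[0,0]; y=(v-K[1,2])/K[1,1]
    rd=np.hypot(x,y); r=rd
    for _ in range(30): r=rd/(1+d["k1"]*r*r)
    s=r/rd if rd>0 else 1
    return np.array(d["xyz"]), Rm(d["orientation"])@np.array([x*s,y*s,1])
def onz(d,u,v,z):
    o,r=ray(d,u,v); return o+r*(z-o[2])/r[2]
def proj(d,p):
    K=np.array(d["camera_matrix"]); c=Rm(d["orientation"]).T@(np.array(p)-d["xyz"])
    x,y=c[:2]/c[2]; k=1+d["k1"]*(x*x+y*y); return K[0,0]*x*k+K[0,2],K[1,1]*y*k+K[1,2]
def tri(d1,p1,d2,p2):
    o1,r1=ray(d1,*p1);o2,r2=ray(d2,*p2)
    A=np.stack([r1,-r2],1); s=np.linalg.lstsq(A,o2-o1,rcond=None)[0]
    a=o1+s[0]*r1;b=o2+s[1]*r2; return (a+b)/2,np.linalg.norm(a-b)
def to_tool(dw):  # world shift -> tool units
    return Rm(get_state()["eef_rot"]).T@np.array(dw)/0.3
E
python3 - <<'E'
from h import *
for n in("top","side"):
    d=snap(n,f"pics/{n}0.png"); print(n,d["xyz"],d["orientation"],d["camera_matrix"],d["k1"])
s=get_state(); print(s); print(Rm(s["eef_rot"]))
E
```

```text
top [ 0.27930369 -0.03224696  1.36272648] [-2.09478628  2.14349819 -0.17700107] [[499.17973682   0.         315.2233378 ]
 [  0.         499.17973682 206.23189195]
 [  0.           0.           1.        ]] -0.08715657285676633
side [-0.06671233 -0.96670608  1.04333198] [-2.21381515  0.60917894 -0.27794966] [[514.48629273   0.         321.28503998]
 [  0.         514.48629273 193.68617879]
 [  0.           0.           1.        ]] -0.0017734364624098142
{'t': 0.1, 'joint_pos': array([ 1.18399344e+00,  2.76505094e-01,  1.50596833e+00, -3.56516716e-05,
        1.36067453e+00, -1.20990726e-01]), 'qvel': array([ 0.00137793, -0.00080102, -0.00428074,  0.00118761,  0.00042553,
       -0.00123501]), 'tau': array([ 1.43472633e-03, -4.05461133e+01, -2.37778008e+01,  7.01563479e-02,
        2.99931213e-02, -7.14385283e-05]), 'position': array([0.15087721, 0.55434903, 0.20472165]), 'eef_rot': array([-1.32413062, -1.01021186,  1.0124156 ]), 'ft_force': array([-0.34763519, -0.17671863, -0.51057233]), 'wrist_torque': array([-0.02568716,  0.05471859,  0.04130409]), 'grip_width': 0.09394459885855615}
[[ 2.62685359e-01 -5.54415619e-04 -9.64881389e-01]
 [ 9.64880306e-01 -1.45355262e-03  2.62685899e-01]
 [-1.54814304e-03 -9.99998790e-01  1.53117721e-04]]
```

View pics/top0.png

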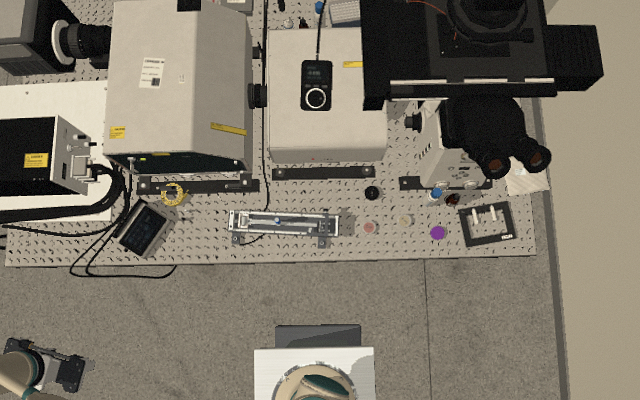

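View pics/side0.png

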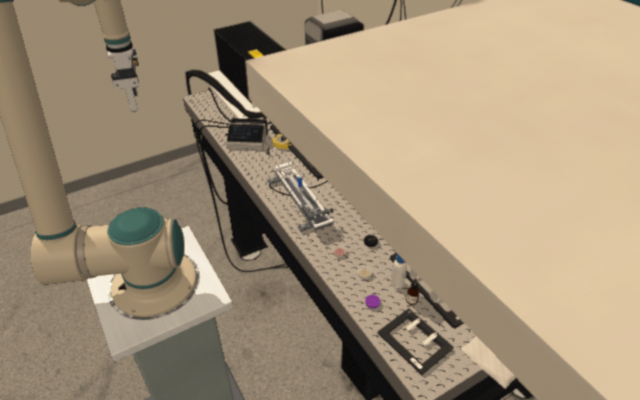

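The top view shows the magazine at about (285,223), with a pink disc at (369,228), a tan one at (405,220) and a purple look-alike at (438,232). Next I'll enlarge these.

Run:
```python
from h import *
d=load("pics/top0.npy"); im=d["color"][:,:,::-1]
a=cv2.resize(im[195:255,220:350],(780,360),interpolation=cv2.INTER_CUBIC); cv2.imwrite("pics/c1.png",a)
a=cv2.resize(im[175:255,340:480],(770,440),interpolation=cv2.INTER_CUBIC); cv2.imwrite("pics/c2.png",a)
d=load("pics/side0.npy"); im=d["color"][:,:,::-1]
a=cv2.resize(im[150:250,250:370],(720,600),interpolation=cv2.INTER_CUBIC); cv2.imwrite("pics/c3.png",a)
```

```text
(no output)
```

View pics/c1.png

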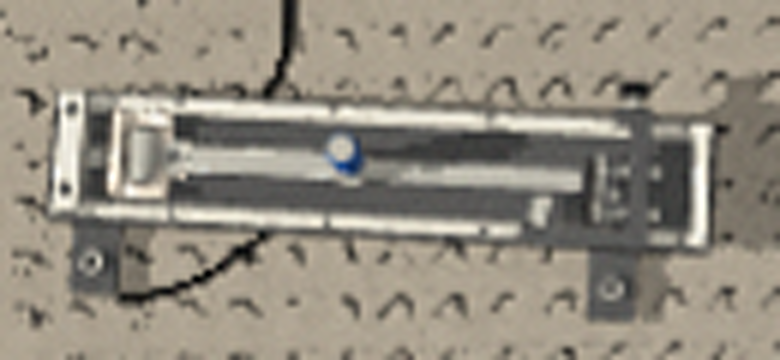

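View pics/c2.png

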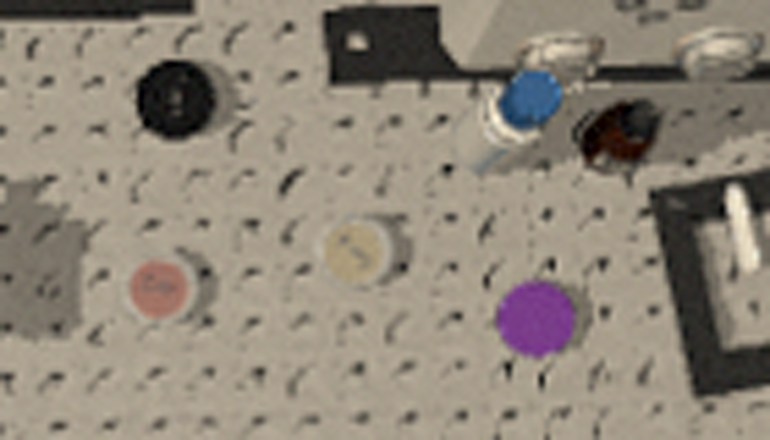

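View pics/c3.png

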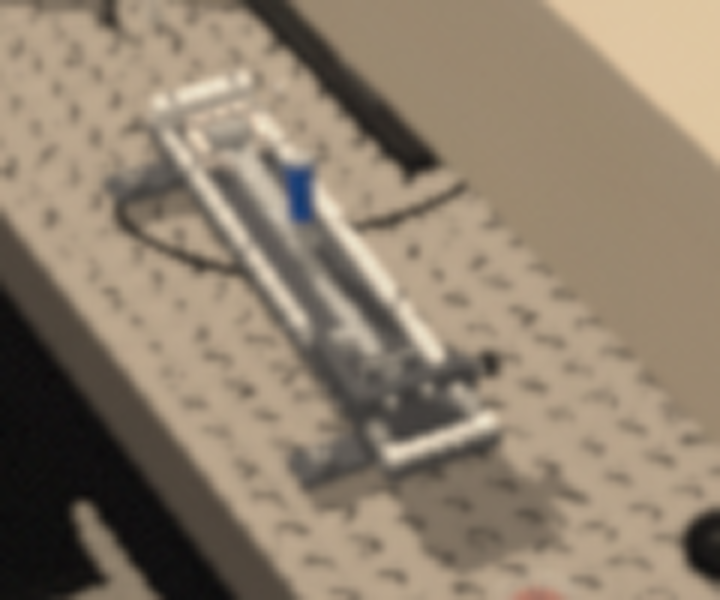

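Run:
```python
from h import *
T=load("pics/top0.npy"); S=load("pics/side0.npy")
def blob(d,lo,hi,box):
    hsv=cv2.cvtColor(d["color"],cv2.COLOR_RGB2HSV); m=cv2.inRange(hsv,lo,hi)
    x0,y0,x1,y1=box; mm=np.zeros_like(m); mm[y0:y1,x0:x1]=m[y0:y1,x0:x1]
    n,l,st,c=cv2.connectedComponentsWithStats(mm)
    i=1+np.argmax(st[1:,4]); return c[i],st[i]
B=((100,100,40),(130,255,255))
hs=blob(S,*B,(285,165,315,195)); ht=blob(T,*B,(262,210,290,232)); print("handle",hs,ht)
p=tri(T,ht[0],S,hs[0]); print(p); print(onz(T,*ht[0],.077),onz(S,*hs[0],.077))
for nm,lo,hi,bt,bs in (("pink",(0,60,100),(8,255,255),(355,215,385,240),(325,240,352,265)),("tan",(18,55,140),(30,255,255),(392,208,418,232),(350,262,375,285)),("purple",(130,80,40),(160,255,255),(425,220,455,245),(355,290,385,312))):
    for d,b in((T,bt),(S,bs)):
        try:
            c,s=blob(d,lo,hi,b); print(nm,c,s,onz(d,*c,.010))
        except Exception as e: print(nm,e)
# rail points (crop px)
def cp(x,y): return (220+(x+.5)/6-.5,195+(y+.5)/6-.5)
for n,x,y,z in(("upL",100,97,.04),("upR",620,128,.04),("loL",100,214,.04),("loR",690,245,.04),("stopTL",58,93,.052),("stopTR",86,96,.052),("stopBL",52,212,.052),("stopBR",80,214,.052),("grip top",343,146,.095),("tailTR",714,124,.04),("tailBR",706,245,.04)):
    print(n,onz(T,*cp(x,y),z))
```

```text
handle (array([299.38095238, 182.14285714]), array([298, 179,   4,   8,  21], dtype=int32)) (array([278.1, 221.7]), array([276, 219,   4,   5,  10], dtype=int32))
(array([0.4786763 , 0.08242025, 0.07427542]), np.float64(0.002129913236807567))
[0.47726049 0.08257069 0.077     ] [0.47818325 0.07919139 0.077     ]
pink [368.44871795 227.05128205] [364 223  10  10  78] [ 0.46682599 -0.15845441  0.01      ]
pink [339.16666667 251.72916667] [335 249   9   7  48] [ 0.46465427 -0.16557445  0.01      ]
tan [403.57831325 220.55421687] [399 216  10  10  83] [ 0.48238496 -0.25550348  0.01      ]
tan [364.46153846 272.61538462] [359 269  11   9  78] [ 0.4819192  -0.26213696  0.01      ]
purple [437.11188811 232.57342657] [430 226  14  14 143] [ 0.44688109 -0.34570696  0.01      ]
purple [372.31847134 301.06369427] [365 295  15  13 157] [ 0.44668505 -0.34807812  0.01      ]
upL [0.51554523 0.19907266 0.04      ]
upR [ 0.49577889 -0.03474584  0.04      ]
loL [0.46238058 0.19872643 0.04      ]
loR [ 0.44237724 -0.06456087  0.04      ]
stopTL [0.51567405 0.21589257 0.052     ]
stopTR [0.51400773 0.2032744  0.052     ]
stopBL [0.46209378 0.21809224 0.052     ]
stopBR [0.46091944 0.20556478 0.052     ]
grip top [0.48182005 0.08438724 0.095     ]
tailTR [ 0.4965678  -0.07682519  0.04      ]
tailBR [ 0.4422069  -0.07166401  0.04      ]
```

```bash
python3 - <<'E'
from h import *
T=load("pics/top0.npy"); g=cv2.cvtColor(T["color"],cv2.COLOR_RGB2GRAY).astype(float)
L={}
for nm,c0,c1,fy,hw in(("up",252,322,lambda x:195+(97+ (6*(x-220)-100)*31/520)/6+1.5,3),("lo",252,300,lambda x:195+(214+(6*(x-220)-100)*31/590)/6-1,3)):
    P=[]
    for c in range(c0,c1):
        yc=int(round(fy(c))); r=np.arange(yc-hw,yc+hw+1); w=np.clip(g[r,c]-165,0,None)
        if w.sum()>30:
            P.append(onz(T,c,(w*r).sum()/w.sum(),.04)[:2])
    P=np.array(P); 
    k=np.polyfit(P[:,1],P[:,0],1)
    for _ in range(5):
        e=P[:,0]-np.polyval(k,P[:,1]); P2=P[abs(e)<0.002]; k=np.polyfit(P2[:,1],P2[:,0],1)
    L[nm]=k; print(nm,len(P),len(P2),k, np.polyval(k,.08),(P2[:,0]-np.polyval(k,P2[:,1])).std())
print("mid x at y=.08",(np.polyval(L["up"],.08)+np.polyval(L["lo"],.08))/2)
for (u,v,z,n) in((272,162,0,"boxedge"),(280,175,0,'foot'),(437,195,.12,'lens top'),(434,198,.0,'lens base'),(372,193,.013,'cap'),(455,197,.086,'oil'),(316,255,0,'table edge'),(253,188,0.0,'foot2'),(272,162,.15,"box at .15"),(240,170,.15,'box2')): print(n,onz(T,u,v,z))
E
python3 - <<'E'
from h import *
T=load("pics/top0.npy"); im=T["color"][:,:,::-1]
cv2.imwrite("pics/c4.png",cv2.resize(im[140:260,220:470],(800,384),interpolation=cv2.INTER_CUBIC))
E
```

```text
up 68 67 [0.07342334 0.49852842] 0.5044022843335583 0.0003677175323595914
lo 47 47 [0.07545951 0.44933085] 0.45536761296235156 0.00028228886078567603
mid x at y=.08 0.47988494864795495
boxedge [0.66032873 0.10545355 0.        ]
foot [0.62184663 0.08305899 0.        ]
lens top [ 0.52942642 -0.32618168  0.12      ]
lens base [ 0.54525587 -0.34558698  0.        ]
cap [ 0.56096084 -0.17182268  0.013     ]
oil [ 0.52980283 -0.38127191  0.086     ]
table edge [ 0.39472674 -0.01335283  0.        ]
foot2 [ 5.86349914e-01  1.59270955e-01 -2.22044605e-16]
box at .15 [0.61838799 0.09029638 0.15      ]
box2 [0.59981723 0.17118343 0.15      ]
```

View pics/c4.png

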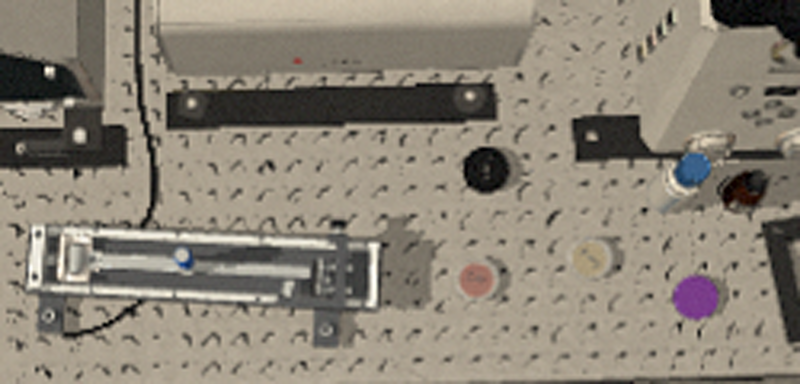

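Candidates (top view pixels): the pink disc at (368,227) is the pink_dish. The beige one at (404,221) matches the tan_dish. The purple one at (437,233) is the look-alike and isn't meant. The enlarged crop shows the same colours. Now I'll move over towards the handle.

```bash
python3 -m handwheel '[-0.82,0,-0.98,0,-0.12,0, -0.82,0,-0.98,0,-0.12,0, -0.82,0,-0.98,0,-0.12,0, -0.82,0,-0.98,0,-0.12,0, -0.82,0,-0.98,0,-0.12,0, -0.82,0,-0.98,0,-0.12,0, -0.82,0,-0.98,0,-0.12,0, -0.82,0,-0.98,0,-0.12,0]' -- 2>&1 | tail -20
cat >> h.py <<'E'
def goto(tgt,yaw=None):
    s=get_state();M=Rm(s["eef_rot"]); d=M.T@(np.array(tgt)-s["position"])/0.3
    print("t",round(s["t"],2),"pos",np.round(s["position"],4),"F",np.round(s["ft_force"],2),"w",round(s["grip_width"],4))
    print("shift units",np.round(d,4),"mm",np.round(d*300,1))
    if yaw is not None:
        c,sn=np.cos(yaw),np.sin(yaw) # tool x dir in world
        X=np.array([c,sn,0]);Y=np.array([0,0,-1.]);Z=np.cross(X,Y)
        G=np.stack([X,Y,Z],1); print("turn units",np.round(R.from_matrix(M.T@G).as_rotvec()/(np.pi/2),4))
E
python3 - <<'E'
from h import *
goto([.4785,.0825,.15],np.pi/2-.0744)
E
```

```text
invalid input: not JSON, or not a number
t 0.1 pos [0.1509 0.5543 0.2047] F [-0.35 -0.18 -0.51] w 0.0939
shift units [-1.2304  0.1841 -1.4669] mm [-369.1   55.2 -440.1]
turn units [-0.0002 -0.1219 -0.001 ]
```

```bash
python3 -m handwheel '[-0.82,0,-0.98,0,-0.12,0, -0.82,0,-0.98,0,-0.12,0, -0.82,0,-0.98,0,-0.12,0, -0.82,0,-0.98,0,-0.12,0, -0.82,0,-0.98,0,-0.12,0, -0.82,0,-0.98,0,-0.12,0, -0.82,0,-0.98,0,-0.12,0, -0.82,0,-0.98,0,-0.12,0]'
python3 - <<'E'
from h import *
goto([.4785,.0825,.13],np.pi/2-.0744)
E
```

```text
t: 0.9
position: [0.3709, 0.2371, 0.2049]
eef_rot: [-1.247, -1.15, 1.153]
ft_force: [0.7, 0.3, 0.1]
grip_width: 0.094
t 0.9 pos [0.3709 0.2371 0.2049] F [0.75 0.32 0.07] w 0.094
shift units [-0.4851  0.2507 -0.3983] mm [-145.5   75.2 -119.5]
turn units [-0.0002 -0.0028 -0.0015]
```

```bash
python3 -m handwheel '[-0.485,0.25,-0.4,0,0,0, -0.485,0.25,-0.4,0,0,0, -0.485,0.25,-0.4,0,0,0, -0.485,0.25,-0.4,0,0,0, -0.485,0.25,-0.4,0,0,0, -0.485,0.25,-0.4,0,0,0]'
python3 - <<'E'
from h import *
goto([.4785,.0825,.063],np.pi/2-.0744)
for n,b in(("top",(230,170,330,245)),("side",(240,120,360,220))):
    d=snap(n,f"pics/{n}1.png"); x0,y0,x1,y1=b
    s=get_state(); p=s["position"]; print(n,proj(d,p))
    im=d["color"][:,:,::-1][y0:y1,x0:x1]; cv2.imwrite(f"pics/{n}1c.png",cv2.resize(im,None,fx=6,fy=6,interpolation=cv2.INTER_CUBIC))
E
```

```text
t: 1.5
position: [0.4788, 0.0815, 0.1292]
eef_rot: [-1.246, -1.145, 1.152]
ft_force: [0.4, 0.4, -0.3]
grip_width: 0.0937
t 1.5 pos [0.4788 0.0815 0.1292] F [ 0.45  0.39 -0.25] w 0.0937
shift units [0.0036 0.2206 0.0005] mm [ 1.1 66.2  0.2]
turn units [-0.0019 -0.0048 -0.0014]
top (np.float64(276.18115696157), np.float64(218.08605766566728))
side (np.float64(298.20883940972385), np.float64(167.13846494725286))
```

View pics/top1c.png

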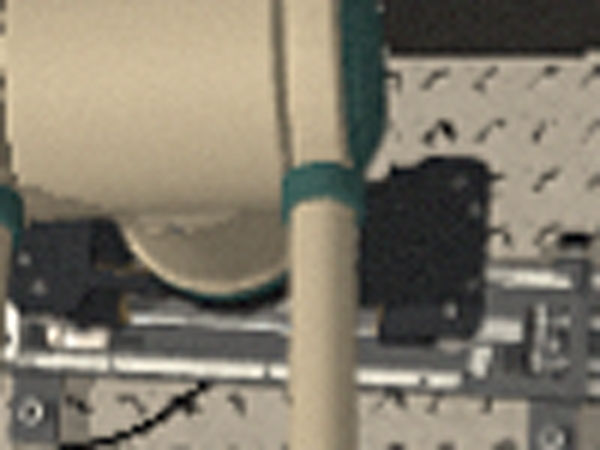

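View pics/side1c.png

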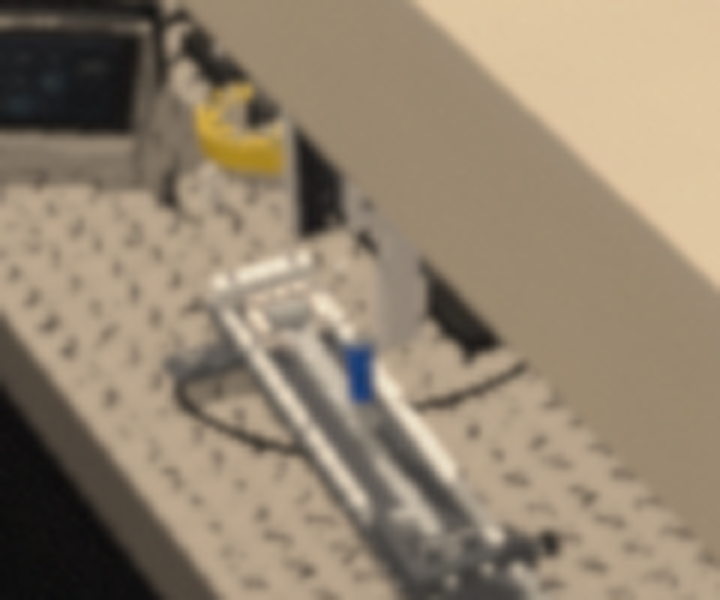

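The side view shows the open fingers at (289,157) and (306,176), straddling the blue grip at (300,182). Their midpoint agrees with the projected TCP, so I'm descending.

```bash
python3 -m handwheel '[0,0.17,0,0,0,0, 0,0.22,0,0,-0.004,0, 0,0.22,0,0,-0.004,0, 0,0.22,0,0,-0.004,0]'; python3 -m handwheel '[0,0,0,0,0,0,0,0,0,0,0,0,0,0,0,0,0,0,0,0,0,0,0,0,0,0,0,0,0,0,0,0,0,0,0,0]' 1
python3 - <<'E'
from h import *
goto([.4785,.0825,.063],np.pi/2-.0744)
E
```

```text
t: 2.0
position: [0.4783, 0.0844, 0.0653]
eef_rot: [-1.243, -1.156, 1.158]
ft_force: [-0.4, -0.1, -0.0]
grip_width: 0.0939
t: 2.6
position: [0.4784, 0.0843, 0.0653]
eef_rot: [-1.243, -1.156, 1.158]
ft_force: [-0.4, 0.7, 0.6]
grip_width: 0.0495
t 2.6 pos [0.4784 0.0843 0.0653] F [-0.41  0.66  0.58] w 0.0495
shift units [-0.0059  0.0077 -0.0008] mm [-1.8  2.3 -0.3]
turn units [ 0.0001  0.0023 -0.0009]
```

```bash
python3 -m handwheel '[0,0,0,0,0,0,0,0,0,0,0,0,0,0,0,0,0,0,0,0,0,0,0,0,0,0,0,0,0,0,0,0,0,0,0,0]' 1;  python3 -m handwheel '[0,0,0,0,0,0,0,0,0,0,0,0]'
python3 - <<'E'
from h import *
goto([.4785,.0825,.063],np.pi/2-.0744)
for n,b in(("side",(240,120,360,220)),):
    d=snap(n,f"pics/{n}2.png"); x0,y0,x1,y1=b
    im=d["color"][:,:,::-1][y0:y1,x0:x1]; cv2.imwrite(f"pics/{n}2c.png",cv2.resize(im,None,fx=6,fy=6,interpolation=cv2.INTER_CUBIC))
E
```

```text
t: 3.2
position: [0.4785, 0.086, 0.0652]
eef_rot: [-1.241, -1.157, 1.154]
ft_force: [1.3, 5.7, -0.6]
grip_width: 0.0133
t: 3.4
position: [0.4785, 0.0867, 0.0651]
eef_rot: [-1.24, -1.157, 1.153]
ft_force: [0.4, 3.4, -0.4]
grip_width: 0.0133
t 3.4 pos [0.4785 0.0867 0.0651] F [ 0.41  3.43 -0.44] w 0.0133
shift units [-0.014   0.0071 -0.0009] mm [-4.2  2.1 -0.3]
turn units [0.0001 0.0011 0.0021]
```

View pics/side2c.png

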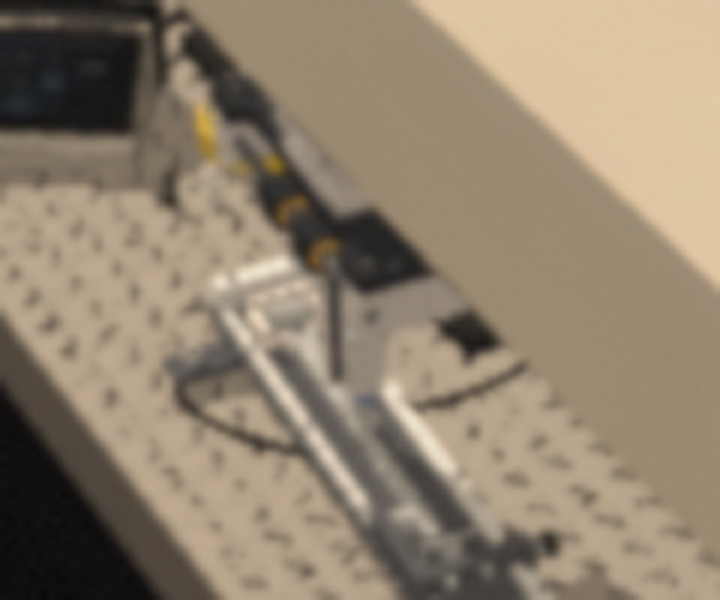

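The fingers are closed on the grip (13.3 mm wide, near frame (297,184)). Now I'll draw it back along the track.

```bash
python3 -m handwheel '[-0.03,0,0,0,0,0, -0.06,0,0,0,0,0, -0.1,0,0,0,0,0, -0.14,0,0,0,0,0, -0.18,0,0,0,0,0, -0.22,0,0,0,0,0, -0.24,0,0,0,0,0, -0.24,0,0,0,0,0]'
python3 - <<'E'
from h import *
goto([.4785,.0867,.065],np.pi/2-.0744)
E
```

```text
t: 4.25
position: [0.473, 0.0156, 0.0649]
eef_rot: [-1.239, -1.157, 1.15]
ft_force: [-0.3, 6.3, -0.6]
grip_width: 0.0132
t 4.25 pos [0.473  0.0156 0.0649] F [-0.34  6.27 -0.59] w 0.0132
shift units [ 0.2376  0.001  -0.0005] mm [71.3  0.3 -0.1]
turn units [-0.0002 -0.0003  0.0038]
```

```bash
python3 -m handwheel '[-0.02,0,0,0,0,0, -0.036,0,0,0,0,0, -0.036,0,0,0,0,0]'
python3 -m handwheel '[-0.005,0,0,0,0,0, -0.005,0,0,0,0,0]'
python3 -m handwheel '[-0.005,0,0,0,0,0, -0.005,0,0,0,0,0]'
```

```text
t: 4.55
position: [0.472, 0.0059, 0.0648]
eef_rot: [-1.238, -1.156, 1.147]
ft_force: [1.5, 5.8, -0.4]
grip_width: 0.0134
t: 4.75
position: [0.4717, 0.0058, 0.0647]
eef_rot: [-1.236, -1.157, 1.143]
ft_force: [0.6, 7.3, -0.3]
grip_width: 0.0134
t: 4.95
position: [0.4715, 0.0059, 0.0646]
eef_rot: [-1.234, -1.157, 1.14]
ft_force: [1.6, 8.2, -0.2]
grip_width: 0.0134
```

```bash
python3 -m handwheel '[-0.01,0,0,0,0,0, -0.01,0,0,0,0,0]'
python3 - <<'E'
from h import *
goto([.4785,.0867,.065],np.pi/2-.0744)
E
```

```text
t: 5.15
position: [0.4712, 0.0043, 0.0645]
eef_rot: [-1.232, -1.157, 1.137]
ft_force: [1.0, 7.7, 0.8]
grip_width: 0.0134
t 5.15 pos [0.4712 0.0043 0.0645] F [1.04 7.72 0.84] w 0.0134
shift units [ 0.2759  0.0034 -0.0022] mm [82.8  1.  -0.7]
turn units [-0.0011 -0.004   0.0114]
```

```bash
python3 -m handwheel '[-0.01,0,0,0,-0.004,0.011, -0.01,0,0,0,-0.004,0.011]'
python3 -m handwheel '[-0.011,0,0,0,0,0.004, -0.011,0,0,0,0,0.004]'
python3 -m handwheel '[-0.011,0,0,0,0,0.004, -0.011,0,0,0,0,0.004]'
python3 - <<'E'
from h import *
goto([.4785,.0867,.065],np.pi/2-.0744)
E
```

```text
t: 5.35
position: [0.4713, 0.0028, 0.0648]
eef_rot: [-1.241, -1.154, 1.151]
ft_force: [1.3, 5.8, 1.5]
grip_width: 0.0135
t: 5.55
position: [0.4712, 0.0013, 0.0649]
eef_rot: [-1.244, -1.152, 1.152]
ft_force: [0.8, 6.7, 0.8]
grip_width: 0.0134
t: 5.75
position: [0.471, -0.0003, 0.065]
eef_rot: [-1.247, -1.15, 1.153]
ft_force: [1.5, 7.1, 0.7]
grip_width: 0.0135
t 5.75 pos [ 4.71e-01 -3.00e-04  6.50e-02] F [1.53 7.07 0.69] w 0.0135
shift units [ 0.291  -0.0004 -0.0019] mm [87.3 -0.1 -0.6]
turn units [-0.0003 -0.0029 -0.0012]
```

```bash
python3 -m handwheel '[-0.012,0,0,0,0,0, -0.012,0,0,0,0,0]'
python3 -m handwheel '[-0.012,0,-0.002,0,-0.002,0.003, -0.012,0,-0.002,0,-0.002,0.003]'
```

```text
t: 5.95
position: [0.4707, -0.0022, 0.065]
eef_rot: [-1.245, -1.15, 1.149]
ft_force: [0.6, 7.3, 0.1]
grip_width: 0.0135
t: 6.15
position: [0.4708, -0.0041, 0.065]
eef_rot: [-1.244, -1.15, 1.151]
ft_force: [1.6, 6.9, 0.7]
grip_width: 0.0135
```

```bash
python3 -m handwheel '[-0.012,0,-0.002,0,0,0.003, -0.012,0,-0.002,0,0,0.003]'
python3 - <<'E'
from h import *
goto([.4785,.0867,.065],np.pi/2-.0744)
E
```

```text
t: 6.35
position: [0.4708, -0.006, 0.0649]
eef_rot: [-1.245, -1.148, 1.151]
ft_force: [1.3, 6.9, 1.0]
grip_width: 0.0137
t 6.35 pos [ 0.4708 -0.006   0.0649] F [1.3  6.94 1.03] w 0.0137
shift units [ 3.101e-01 -3.000e-04 -6.000e-04] mm [93.  -0.1 -0.2]
turn units [-0.0012 -0.0042 -0.0003]
```

```bash
python3 -m handwheel '[-0.012,0,0,0,-0.004,0.003, -0.012,0,0,0,-0.004,0.003]'
```

```text
t: 6.55
position: [0.4706, -0.0078, 0.065]
eef_rot: [-1.244, -1.151, 1.155]
ft_force: [0.6, 7.0, 0.5]
grip_width: 0.0139
```

```bash
python3 -m handwheel '[-0.012,0,0,0,0,0.003, -0.012,0,0,0,0,0.003]'
```

```text
t: 6.75
position: [0.4703, -0.0096, 0.0651]
eef_rot: [-1.246, -1.149, 1.154]
ft_force: [1.4, 7.4, 0.0]
grip_width: 0.0134
```

```bash
python3 -m handwheel '[-0.012,0,0,0,0,0.003, -0.012,0,0,0,0,0.003]'
```

```text
t: 6.95
position: [0.4701, -0.0115, 0.0651]
eef_rot: [-1.247, -1.147, 1.153]
ft_force: [1.5, 6.8, -0.6]
grip_width: 0.0135
```

```bash
python3 -m handwheel '[-0.012,0,0,0,0,0.003, -0.012,0,0,0,0,0.003]'
python3 - <<'E'
from h import *
goto([.4785,.0867,.065],np.pi/2-.0744)
E
```

```text
t: 7.15
position: [0.4698, -0.0128, 0.0651]
eef_rot: [-1.248, -1.145, 1.151]
ft_force: [1.2, 8.7, 0.2]
grip_width: 0.0136
t 7.15 pos [ 0.4698 -0.0128  0.0651] F [1.17 8.73 0.2 ] w 0.0136
shift units [ 0.3328 -0.0007 -0.0014] mm [99.8 -0.2 -0.4]
turn units [-0.0011 -0.0053 -0.002 ]
```

```bash
python3 -m handwheel '[-0.01,0,0,0,-0.004,0, -0.01,0,0,0,-0.004,0]'
```

```text
t: 7.35
position: [0.4698, -0.013, 0.0651]
eef_rot: [-1.243, -1.151, 1.15]
ft_force: [1.5, 10.7, -0.6]
grip_width: 0.0132
```

Pad felt: the force rose from about 7 N to 10.7 N at y ≈ -0.013, a pad load of about 3.5 N. Next, the swing towards -x while holding that load.

```bash
python3 -m handwheel '[-0.007,0,0.01,0,0,0, -0.007,0,0.02,0,0,0, -0.007,0,0.03,0,0,0, -0.007,0,0.04,0,0,0, -0.007,0,0.043,0,0,0]'
python3 - <<'E'
from h import *
goto([.4698,-.013,.065],np.pi/2-.0744)
E
```

```text
t: 7.85
position: [0.4595, -0.0119, 0.0652]
eef_rot: [-1.245, -1.155, 1.141]
ft_force: [7.5, 10.2, -5.6]
grip_width: 0.0133
t 7.85 pos [ 0.4595 -0.0119  0.0652] F [ 7.52 10.19 -5.64] w 0.0133
shift units [-0.0009  0.0007 -0.0345] mm [ -0.3   0.2 -10.4]
turn units [ 0.0026 -0.0052  0.0049]
```

```bash
python3 -m handwheel '[-0.007,0,0.012,0,-0.005,0, -0.007,0,0.016,0,-0.005,0]'
python3 - <<'E'
from h import *
goto([.4698,-.013,.065],np.pi/2-.0744)
d=snap("side","pics/side3.png"); x0,y0,x1,y1=(260,150,360,240)
im=d["color"][:,:,::-1][y0:y1,x0:x1]; cv2.imwrite("pics/side3c.png",cv2.resize(im,None,fx=6.5,fy=6.5,interpolation=cv2.INTER_CUBIC))
d=snap("top","pics/top3.png"); x0,y0,x1,y1=(220,190,350,255)
im=d["color"][:,:,::-1][y0:y1,x0:x1]; cv2.imwrite("pics/top3c.png",cv2.resize(im,None,fx=6,fy=6,interpolation=cv2.INTER_CUBIC))
E
```

```text
t: 8.05
position: [0.4573, -0.0116, 0.0651]
eef_rot: [-1.244, -1.164, 1.138]
ft_force: [6.7, 8.8, -7.1]
grip_width: 0.0133
t 8.05 pos [ 0.4573 -0.0116  0.0651] F [ 6.73  8.81 -7.1 ] w 0.0133
shift units [-0.0013  0.0009 -0.0418] mm [ -0.4   0.3 -12.5]
turn units [ 0.0061 -0.0024  0.0079]
```

View pics/side3c.png

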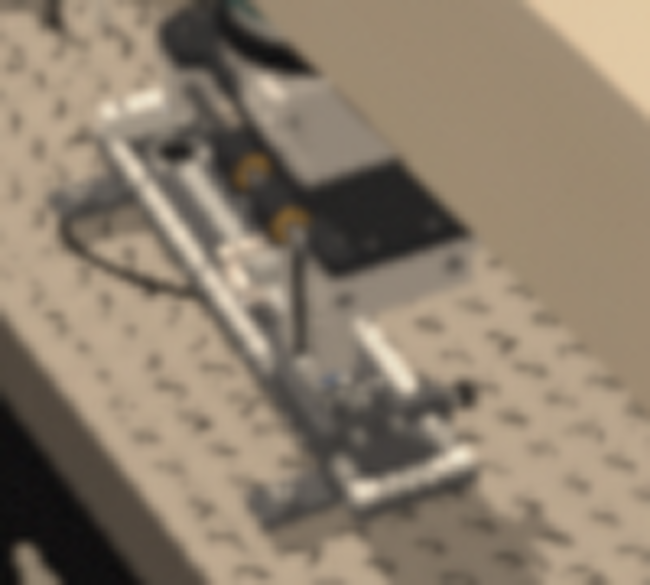

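View pics/top3c.png

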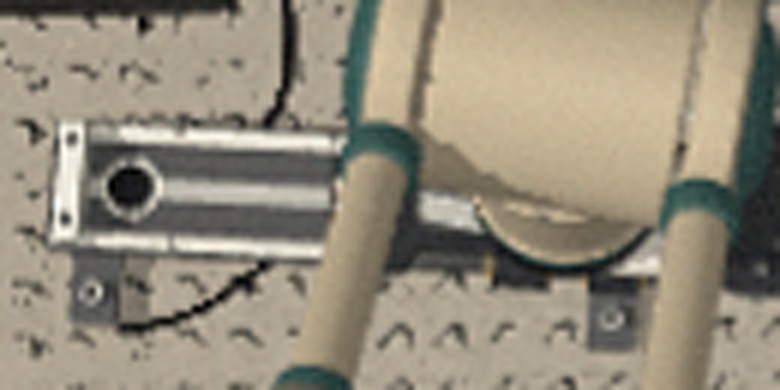

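```bash
python3 -m handwheel '[-0.006,0,0.012,0.005,-0.002,0.005, -0.006,0,0.016,0.005,-0.002,0.005]'
python3 - <<'E'
from h import *
goto([.4698,-.013,.065],np.pi/2-.0744)
print(get_state()["wrist_torque"])
E
```

```text
t: 8.35
position: [0.4565, -0.0114, 0.0654]
eef_rot: [-1.246, -1.163, 1.141]
ft_force: [10.1, 9.4, -6.6]
grip_width: 0.0131
t 8.35 pos [ 0.4565 -0.0114  0.0654] F [10.08  9.4  -6.65] w 0.0131
shift units [-0.0018  0.0016 -0.0445] mm [ -0.5   0.5 -13.3]
turn units [ 0.006  -0.0021  0.0053]
[ 1.29624993 -1.63017103 -0.22041823]
```

```bash
python3 -m handwheel '[-0.002,0,0.007,0.004,0,0.003, 0.001,0,0.007,0.004,0,0.003, 0.003,0,0.007,0.004,0,0.003]'
```

```text
t: 8.65
position: [0.4571, -0.0092, 0.0654]
eef_rot: [-1.247, -1.159, 1.142]
ft_force: [6.1, 6.5, -6.4]
grip_width: 0.0131
```

```bash
python3 -m handwheel '[0.002,0,0.006,0.003,0,0.002, 0.003,0,0.006,0.003,0,0.002]'
python3 - <<'E'
from h import *
goto([.4698,-.013,.065],np.pi/2-.0744)
E
```

```text
t: 8.85
position: [0.4574, -0.0077, 0.0653]
eef_rot: [-1.248, -1.156, 1.143]
ft_force: [3.8, 3.5, -4.8]
grip_width: 0.0133
t 8.85 pos [ 0.4574 -0.0077  0.0653] F [ 3.78  3.46 -4.85] w 0.0133
shift units [-0.0141  0.0013 -0.0427] mm [ -4.2   0.4 -12.8]
turn units [ 0.0044 -0.0042  0.0029]
```

```bash
python3 -m handwheel '[0.003,0,0.003,0.002,-0.004,0.002, 0.003,0,0.003,0.002,-0.004,0.002]'
```

```text
t: 9.05
position: [0.4574, -0.0077, 0.0653]
eef_rot: [-1.248, -1.158, 1.152]
ft_force: [2.6, -2.3, -2.8]
grip_width: 0.013
```

```bash
python3 -m handwheel '[0.003,0,0.002,0.002,0,0.002, 0.003,0,0.002,0.002,0,0.002]'
python3 - <<'E'
from h import *
goto([.4698,-.013,.065],np.pi/2-.0744)
E
```

```text
t: 9.25
position: [0.4574, -0.0077, 0.0654]
eef_rot: [-1.249, -1.154, 1.157]
ft_force: [2.3, -4.6, -3.7]
grip_width: 0.0137
t 9.25 pos [ 0.4574 -0.0077  0.0654] F [ 2.32 -4.6  -3.69] w 0.0137
shift units [-0.0147  0.0016 -0.0427] mm [ -4.4   0.5 -12.8]
turn units [ 0.002   0.0003 -0.0032]
```

```bash
python3 -m handwheel '[0,0,0,0,0,0,0,0,0,0,0,0]'; python3 -m handwheel '[0,0,0,0,0,0,0,0,0,0,0,0,0,0,0,0,0,0]' 0.2;  python3 -m handwheel '[0,-0.05,0,0,0,0, 0,-0.2,0,0,0,0,0,-0.3,0,0,0,0,0,-0.3,0,0,0,0]'
python3 - <<'E'
from h import *
goto([.467,-.16,.12],-.0744)
goto([.467,-.16,.12],np.pi-.0744)
d=snap("side","pics/side4.png"); x0,y0,x1,y1=(260,150,360,240)
im=d["color"][:,:,::-1][y0:y1,x0:x1]; cv2.imwrite("pics/side4c.png",cv2.resize(im,None,fx=6.5,fy=6.5,interpolation=cv2.INTER_CUBIC))
print(get_state()['joint_pos'])
E
```

```text
t: 9.45
position: [0.4574, -0.0077, 0.0654]
eef_rot: [-1.249, -1.154, 1.157]
ft_force: [2.9, -2.8, -3.5]
grip_width: 0.0137
t: 9.75
position: [0.4567, -0.0074, 0.0655]
eef_rot: [-1.248, -1.154, 1.157]
ft_force: [-0.4, 0.1, -0.3]
grip_width: 0.034
t: 10.15
position: [0.4593, -0.0071, 0.1594]
eef_rot: [-1.255, -1.16, 1.154]
ft_force: [-0.2, -0.2, 0.6]
grip_width: 0.0379
t 10.15 pos [ 0.4593 -0.0071  0.1594] F [-0.23 -0.16  0.57] w 0.0379
shift units [-0.5056  0.1347 -0.0617] mm [-151.7   40.4  -18.5]
turn units [0.0078 1.0005 0.0026]
t 10.15 pos [ 0.4593 -0.0071  0.1594] F [-0.23 -0.16  0.57] w 0.0379
shift units [-0.5056  0.1347 -0.0617] mm [-151.7   40.4  -18.5]
turn units [ 0.0026 -0.9995 -0.0078]
[-0.16366923  0.13087178  1.82348838 -0.00458894  1.18073116 -1.65908532]
```

View pics/side4c.png

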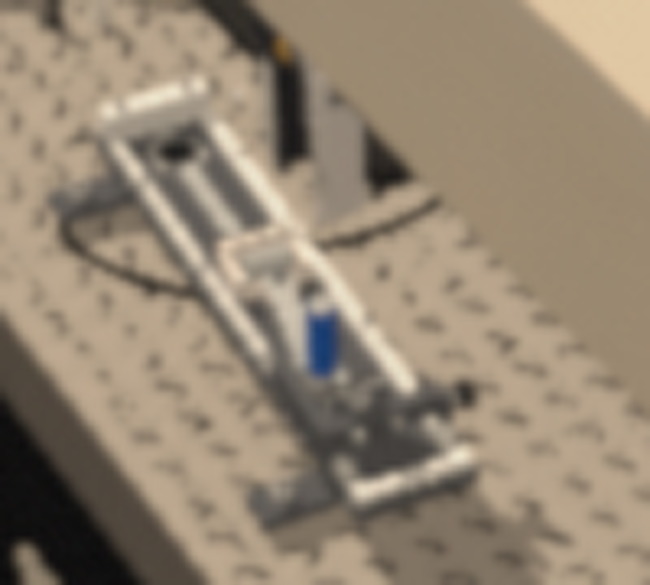

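```bash
python3 -m handwheel '[-0.3,0,-0.02,0,0.1,0, -0.5,0.05,-0.06,0,0.2,0, -0.5,0.05,-0.06,0,0.3,0, -0.5,0.05,-0.06,0,0.4,0, -0.5,0.05,-0.06,0,0.5,0, -0.5,0.05,-0.06,0,0.6,0, -0.5,0.05,-0.06,0,0.7,0, -0.5,0.05,-0.06,0,0.8,0]' -1
python3 - <<'E'
from h import *
goto([.467,-.16,.14],-.0744)
S=load("pics/side4.npy")
hsv=cv2.cvtColor(S["color"],cv2.COLOR_RGB2HSV); m=cv2.inRange(hsv,(100,100,40),(130,255,255)); m[:190]=0; m[215:]=0; m[:,:300]=0; m[:,320:]=0
ys,xs=np.nonzero(m); print("blue",xs.mean(),ys.mean(),xs.min(),xs.max(),ys.min(),ys.max())
print("proj",[proj(S,(.457,-.0077,z)) for z in(.058,.077,.095)], onz(S,xs.mean(),ys.mean(),.077))
E
```

```text
t: 11.0
position: [0.4631, -0.1572, 0.141]
eef_rot: [-1.562, -0.229, 0.227]
ft_force: [0.0, 0.3, 0.5]
grip_width: 0.0935
t 11.0 pos [ 0.4631 -0.1572  0.141 ] F [0.02 0.27 0.54] w 0.0935
shift units [ 0.0099  0.0034 -0.0128] mm [ 3.   1.  -3.8]
turn units [0.0021 0.2323 0.001 ]
blue 309.2758620689655 202.6551724137931 308 311 199 207
proj [(np.float64(307.77477620224465), np.float64(206.2605278620814)), (np.float64(307.6508695630719), np.float64(201.28161150268483)), (np.float64(307.53153168599476), np.float64(196.48610627333034))] [ 0.45805164 -0.01514542  0.077     ]
```

```bash
python3 -m handwheel '[0.009,0.06,-0.008,0,0.09,0, 0.009,0.12,-0.008,0,0.18,0, 0.009,0.2,-0.008,0,0.232,0, 0.009,0.27,-0.008,0,0.232,0,0.009,0.27,-0.008,0,0.232,0]'
python3 - <<'E'
from h import *
goto([.466,-.1585,.0075],-.0744)
d=snap("side","pics/side5.png"); x0,y0,x1,y1=(280,190,400,290)
p=get_state()["position"]; print(proj(d,p),proj(d,p-[0,0,.05]))
im=d["color"][:,:,::-1][y0:y1,x0:x1]; cv2.imwrite("pics/side5c.png",cv2.resize(im,None,fx=6,fy=6,interpolation=cv2.INTER_CUBIC))
d=snap("top","pics/top5.png"); x0,y0,x1,y1=(220,170,420,260)
im=d["color"][:,:,::-1][y0:y1,x0:x1]; cv2.imwrite("pics/top5c.png",cv2.resize(im,None,fx=4,fy=4,interpolation=cv2.INTER_CUBIC))
E
```

```text
t: 11.5
position: [0.4627, -0.157, 0.0561]
eef_rot: [-1.569, 0.063, -0.052]
ft_force: [-1.1, 1.5, -0.1]
grip_width: 0.094
t 11.5 pos [ 0.4627 -0.157   0.0561] F [-1.08  1.51 -0.08] w 0.094
shift units [ 0.0125  0.1621 -0.0042] mm [ 3.7 48.6 -1.3]
turn units [-0.0005  0.0004 -0.0044]
(np.float64(337.8204076962827), np.float64(237.70428865855104)) (np.float64(337.462651254959), np.float64(250.5439967859946))
```

View pics/side5c.png

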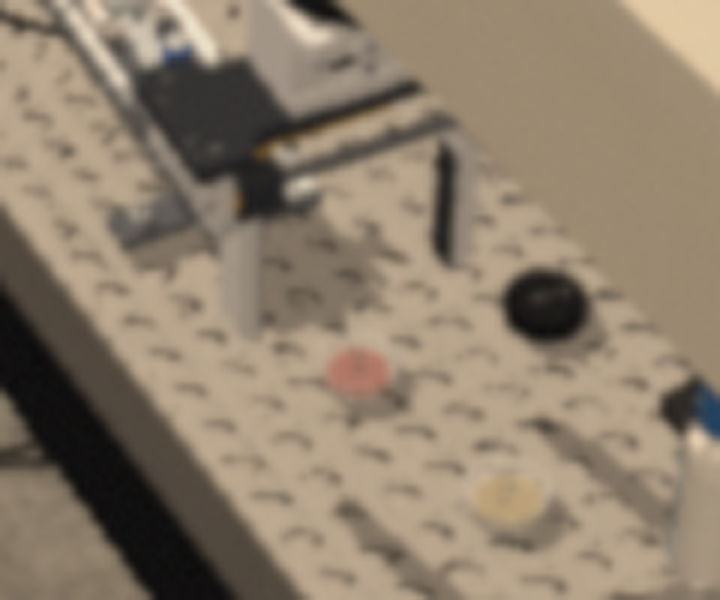

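View pics/top5c.png

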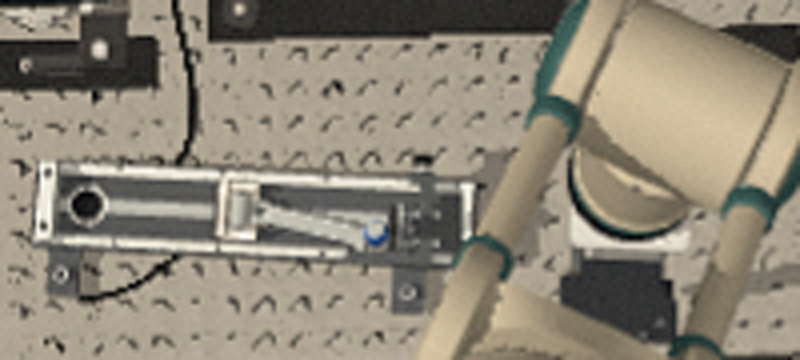

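The top view shows the post parked in the hook at (314,228) with the arm swung towards the robot. In the side view the fingers straddle the pink dish at (340,252). I'm descending now.

```bash
python3 -m handwheel '[0.0125,0.08,-0.004,0,0,-0.004, 0.0125,0.15,-0.004,0,0,-0.004,0.0125,0.162,-0.004,0,0,-0.004,0.0125,0.162,-0.004,0,0,-0.004]'
python3 - <<'E'
from h import *
goto([.466,-.1585,.0075],-.0744)
E
```

```text
t: 12.0
position: [0.4691, -0.1599, 0.0107]
eef_rot: [-1.572, 0.054, -0.062]
ft_force: [0.4, 0.7, 0.2]
grip_width: 0.0942
t 12.0 pos [ 0.4691 -0.1599  0.0107] F [0.35 0.72 0.15] w 0.0942
shift units [-0.0108  0.0107  0.004 ] mm [-3.2  3.2  1.2]
turn units [0.001  0.0005 0.0034]
```

```bash
python3 -m handwheel '[-0.008,0.0107,0.004,0,0,0.003,-0.008,0.0107,0.004,0,0,0.003,-0.008,0.0107,0.004,0,0,0.003]'
python3 - <<'E'
from h import *
goto([.466,-.1585,.0075],-.0744)
E
```

```text
t: 12.3
position: [0.4673, -0.1587, 0.0083]
eef_rot: [-1.572, 0.056, -0.059]
ft_force: [0.0, -0.0, 0.2]
grip_width: 0.094
t 12.3 pos [ 0.4673 -0.1587  0.0083] F [ 0.03 -0.03  0.19] w 0.094
shift units [-0.0044  0.0025  0.0005] mm [-1.3  0.8  0.2]
turn units [0.0014 0.0006 0.0012]
```

```bash
python3 -m handwheel '[-0.003,0.003,0,0,0,0.001,-0.003,0.004,0,0,0,0.001,-0.003,0.004,0,0,0,0.001,-0.003,0.004,0,0,0,0.001,-0.003,0.004,0,0,0,0.001,-0.003,0.004,0,0,0,0.001,-0.003,0.004,0,0,0,0.001,-0.003,0.004,0,0,0,0.001]' 1
python3 -m handwheel '[0,0,0,0,0,0,0,0,0,0,0,0]'
python3 - <<'E'
from h import *
goto([.466,-.1585,.0075],-.0744)
d=snap("side","pics/side6.png"); x0,y0,x1,y1=(280,190,400,290)
im=d["color"][:,:,::-1][y0:y1,x0:x1]; cv2.imwrite("pics/side6c.png",cv2.resize(im,None,fx=6,fy=6,interpolation=cv2.INTER_CUBIC))
E
```

```text
t: 13.1
position: [0.4664, -0.1587, 0.007]
eef_rot: [-1.572, 0.058, -0.058]
ft_force: [0.1, 0.6, 0.1]
grip_width: 0.0364
t: 13.3
position: [0.4664, -0.1587, 0.007]
eef_rot: [-1.572, 0.058, -0.058]
ft_force: [0.1, -0.6, 0.0]
grip_width: 0.0364
t 13.3 pos [ 0.4664 -0.1587  0.007 ] F [ 0.09 -0.63  0.01] w 0.0364
shift units [-0.0015 -0.0016  0.0005] mm [-0.4 -0.5  0.2]
turn units [0.0014 0.0006 0.0002]
```

View pics/side6c.png

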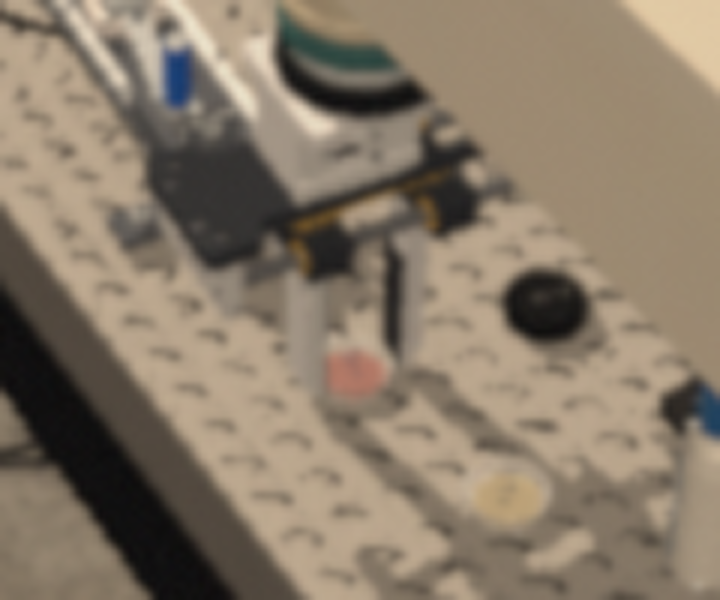

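```bash
python3 -m handwheel '[0,-0.04,0,0,0,0,0,-0.12,0,0,0,0,0,-0.22,0,0,0,0,0,-0.3,0,0,0,0,0,-0.3,0,0,0,0]'
python3 - <<'E'
from h import *
goto([.466,-.1585,.0075],-.0744)
d=snap("side","pics/side7.png"); x0,y0,x1,y1=(280,160,400,260)
p=get_state()["position"]; print(proj(d,p))
im=d["color"][:,:,::-1][y0:y1,x0:x1]; cv2.imwrite("pics/side7c.png",cv2.resize(im,None,fx=6,fy=6,interpolation=cv2.INTER_CUBIC))
E
```

```text
t: 13.85
position: [0.4688, -0.1596, 0.1]
eef_rot: [-1.575, 0.052, -0.063]
ft_force: [0.6, -0.8, -0.7]
grip_width: 0.0363
t 13.85 pos [ 0.4688 -0.1596  0.1   ] F [ 0.55 -0.78 -0.66] w 0.0363
shift units [-0.0116  0.3081  0.0045] mm [-3.5 92.4  1.4]
turn units [0.0031 0.0006 0.0044]
(np.float64(339.433089536766), np.float64(226.7235493968633))
```

View pics/side7c.png

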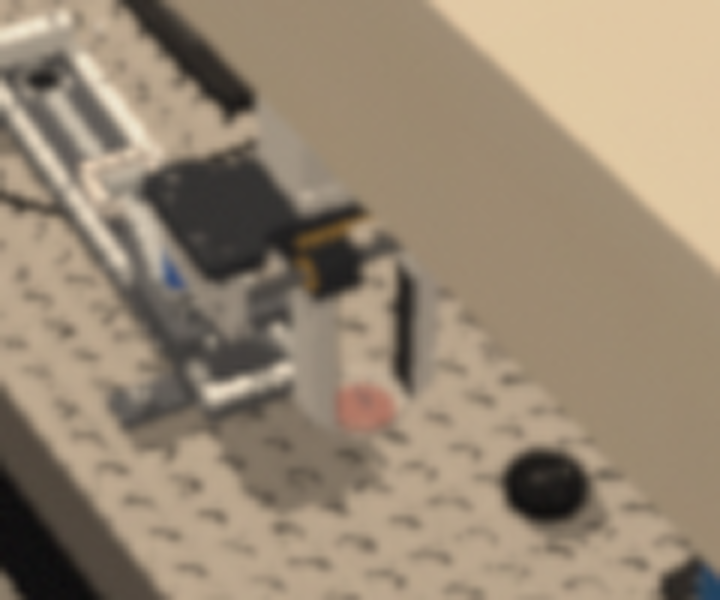

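Run:
```python
from h import *
T=load("pics/top5.npy")
f=lambda x,y:(220+(x+.5)/4-.5,170+(y+.5)/4-.5)
print("blue top",onz(T,*f(375,230),.095))
g=cv2.cvtColor(T["color"],cv2.COLOR_RGB2GRAY); m=(g<50).astype(np.uint8); m[:,:236]=0;m[:,248:]=0;m[:216]=0;m[227:]=0
ys,xs=np.nonzero(m);print("hole",xs.mean(),ys.mean(),len(xs),onz(T,xs.mean(),ys.mean(),.034))
print("stop inner", onz(T,*f(56,162),.052),onz(T,*f(52,243),.052))
print("follower face",onz(T,*f(219,180),.045),onz(T,*f(222,238),.045))
```

```text
blue top [ 0.45826881 -0.00949103  0.095     ]
hole 241.13888888888889 220.61111111111111 36 [0.4892075 0.186623  0.034    ]
stop inner [0.51527436 0.2040718  0.052     ] [0.46060139 0.20634441 0.052     ]
follower face [0.50160783 0.0952803  0.045     ] [0.46234505 0.09355101 0.045     ]
```

```bash
python3 -m handwheel '[0,-0.1,0.05,0,0,0,0,-0.12,0.15,0,0,0.002,-0.01,-0.12,0.3,0,0,0.004,-0.01,-0.12,0.46,0,0,0.004,-0.01,-0.12,0.62,0,0,0.004,-0.01,-0.12,0.78,0,0,0.004,-0.01,-0.12,0.9,0,0,0.004,-0.01,-0.12,0.9,0,0,0.004]'
python3 - <<'E'
from h import *
goto([.4876,.1844,.06],-.0744)
E
```

```text
t: 14.7
position: [0.483, 0.1145, 0.1313]
eef_rot: [-1.572, 0.058, -0.049]
ft_force: [1.3, -0.9, 0.4]
grip_width: 0.0366
t 14.7 pos [0.483  0.1145 0.1313] F [ 1.33 -0.9   0.36] w 0.0366
shift units [0.0007 0.2373 0.2341] mm [ 0.2 71.2 70.2]
turn units [ 0.0014  0.0038 -0.0036]
```

```bash
python3 -m handwheel '[0,0.05,0.1,0,0.004,-0.003,0,0.12,0.2,0,0.004,-0.003,0,0.2,0.234,0,0.004,-0.003,0,0.237,0.234,0,0.004,-0.003,0,0.237,0.234,0,0.004,-0.003,0,0.237,0.234,0,0.004,-0.003]'
python3 - <<'E'
from h import *
goto([.4876,.1844,.0417],-.0744)
for n,b in(("top",(220,190,320,255)),("side",(240,130,340,220))):
    d=snap(n,f"pics/{n}8.png"); x0,y0,x1,y1=b
    print(n,proj(d,get_state()["position"]))
    im=d["color"][:,:,::-1][y0:y1,x0:x1]; cv2.imwrite(f"pics/{n}8c.png",cv2.resize(im,None,fx=6.5,fy=6.5,interpolation=cv2.INTER_CUBIC))
E
```

```text
t: 15.3
position: [0.4874, 0.1832, 0.0599]
eef_rot: [-1.573, 0.061, -0.058]
ft_force: [0.4, -0.1, 0.6]
grip_width: 0.0363
t 15.3 pos [0.4874 0.1832 0.0599] F [ 0.45 -0.13  0.56] w 0.0363
shift units [0.0004 0.0608 0.0043] mm [ 0.1 18.2  1.3]
turn units [ 0.0019 -0.0009 -0.001 ]
top (np.float64(240.71702329089868), np.float64(219.5049199820575))
side (np.float64(286.19499663878815), np.float64(166.85353059562695))
```

View pics/side8c.png

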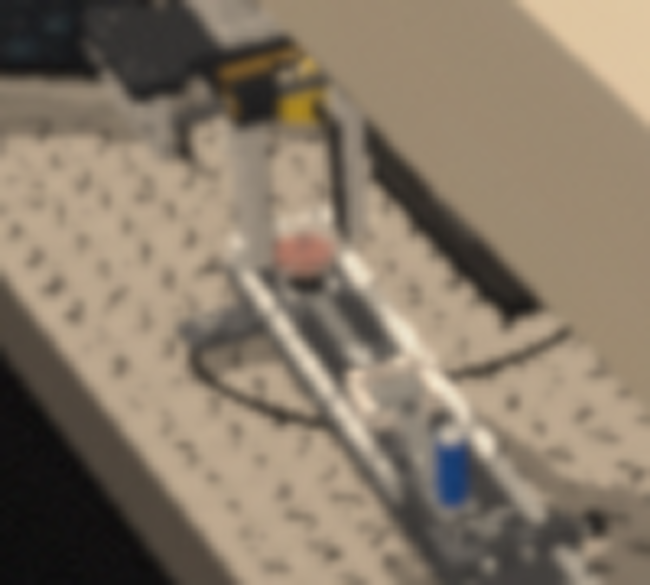

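View pics/top8c.png

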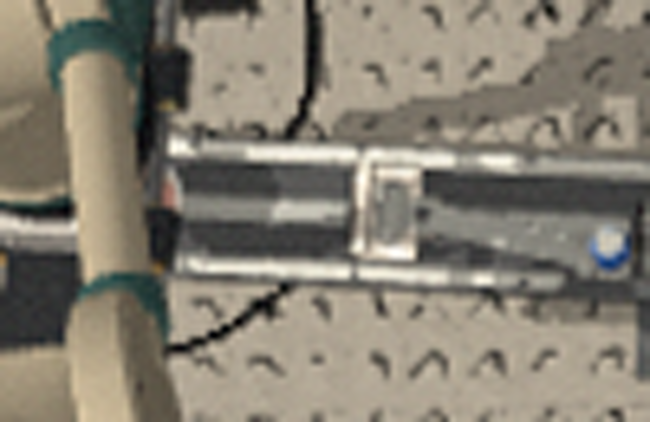

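```bash
python3 -m handwheel '[0,0.02,0.003,0.001,0,0,0,0.04,0.003,0.001,0,0,0,0.045,0.003,0.001,0,0,0,0.045,0.003,0.001,0,0]'
python3 - <<'E'
from h import *
goto([.4876,.1844,.0417],-.0744)
E
```

```text
t: 15.8
position: [0.488, 0.1842, 0.0471]
eef_rot: [-1.571, 0.06, -0.06]
ft_force: [-0.6, -0.4, 0.2]
grip_width: 0.0366
t 15.8 pos [0.488  0.1842 0.0471] F [-0.58 -0.43  0.22] w 0.0366
shift units [-0.0013  0.018   0.0005] mm [-0.4  5.4  0.2]
turn units [ 0.0005 -0.0011 -0.0001]
```

```bash
python3 -m handwheel '[0,0.006,0,0.001,0,0,0,0.01,0,0.001,0,0,0,0.01,0,0.001,0,0]'
python3 - <<'E'
from h import *
goto([.4876,.1844,.0417],-.0744)
E
```

```text
t: 16.1
position: [0.488, 0.1843, 0.044]
eef_rot: [-1.569, 0.06, -0.06]
ft_force: [0.7, 0.8, -0.6]
grip_width: 0.0367
t 16.1 pos [0.488  0.1843 0.044 ] F [ 0.67  0.82 -0.64] w 0.0367
shift units [-0.0015  0.0078  0.0003] mm [-0.4  2.3  0.1]
turn units [-0.0005 -0.001  -0.    ]
```

```bash
python3 -m handwheel '[0,0.005,0,0,0,0,0,0.008,0,0,0,0,0,0.008,0,0,0,0]'
python3 - <<'E'
from h import *
goto([.4876,.1844,.0412],-.0744)
E
```

```text
t: 16.4
position: [0.4882, 0.1843, 0.0415]
eef_rot: [-1.569, 0.059, -0.06]
ft_force: [0.2, 0.3, -1.2]
grip_width: 0.0368
t 16.4 pos [0.4882 0.1843 0.0415] F [ 0.21  0.33 -1.18] w 0.0368
shift units [-0.0019  0.0011  0.0002] mm [-0.6  0.3  0.1]
turn units [-0.0006 -0.001   0.0001]
```

```bash
python3 -m handwheel '[0,0.001,0,0,0,0,0,0.001,0,0,0,0,0,0.001,0,0,0,0,0,0.001,0,0,0,0]' -0.2; python3 -m handwheel '[0,-0.04,0,0,0,0,0,-0.14,0,0,0,0,0,-0.26,-0.05,0,0,0,0,-0.3,-0.15,0,0,0,0,-0.3,-0.3,0,0,0,0,-0.3,-0.3,0,0,0]'
python3 - <<'E'
from h import *
goto([.482,-.2555,.12],-.0744)
for n,b in(("side",(240,130,340,220)),):
    d=snap(n,f"pics/{n}9.png"); x0,y0,x1,y1=b
    im=d["color"][:,:,::-1][y0:y1,x0:x1]; cv2.imwrite(f"pics/{n}9c.png",cv2.resize(im,None,fx=6.5,fy=6.5,interpolation=cv2.INTER_CUBIC))
E
```

```text
t: 16.8
position: [0.4881, 0.1843, 0.0413]
eef_rot: [-1.569, 0.06, -0.06]
ft_force: [0.4, -0.4, -0.3]
grip_width: 0.0561
t: 17.4
position: [0.4813, 0.0907, 0.1328]
eef_rot: [-1.571, 0.061, -0.064]
ft_force: [-0.2, 0.6, -0.1]
grip_width: 0.0561
t 17.4 pos [0.4813 0.0907 0.1328] F [-0.16  0.65 -0.12] w 0.0561
shift units [ 0.0942  0.0442 -1.1499] mm [  28.3   13.3 -345. ]
turn units [ 0.0008 -0.0035  0.0014]
```

View pics/side9c.png

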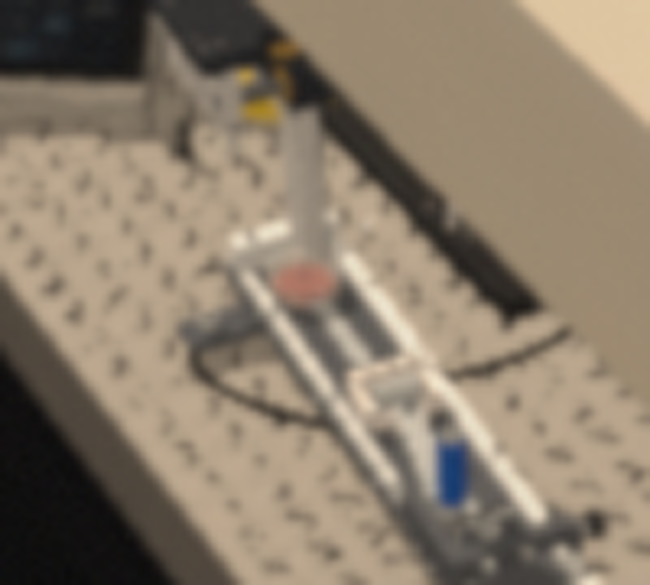

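The side view shows the pink dish flat in the track at (287,173), next to the end stop, with the post still hooked. On to the tan dish.

```bash
python3 -m handwheel '[0.01,0,-0.1,0,0,0,0.03,0,-0.25,0,0,0,0.05,0,-0.41,0,0,0,0.07,0,-0.57,0,0,0,0.09,0,-0.73,0,0,0,0.094,0,-0.89,0,0,0,0.094,0.0,-1,0,0,0,0.094,0,-1,0,0,0]' -1
python3 - <<'E'
from h import *
goto([.482,-.2555,.06],-.0744)
E
```

```text
t: 18.25
position: [0.4865, -0.2118, 0.1322]
eef_rot: [-1.57, 0.063, -0.068]
ft_force: [-0.6, 1.1, 1.2]
grip_width: 0.0937
t 18.25 pos [ 0.4865 -0.2118  0.1322] F [-0.58  1.07  1.16] w 0.0937
shift units [-0.0035  0.2408 -0.1463] mm [ -1.1  72.2 -43.9]
turn units [ 0.0003 -0.0058  0.0017]
```

```bash
python3 -m handwheel '[0,0.05,-0.07,0,-0.005,0.001,-0.003,0.12,-0.14,0,-0.005,0.001,-0.003,0.2,-0.146,0,-0.005,0.001,-0.003,0.24,-0.146,0,-0.005,0.001,-0.003,0.24,-0.146,0,-0.005,0.001,-0.003,0.24,-0.146,0,-0.005,0.001]'
python3 - <<'E'
from h import *
goto([.482,-.2555,.0075],-.0744)
d=snap("side","pics/side10.png"); x0,y0,x1,y1=(310,210,430,310)
p=get_state()["position"]; print(proj(d,p),proj(d,p-[0,0,.05]))
im=d["color"][:,:,::-1][y0:y1,x0:x1]; cv2.imwrite("pics/side10c.png",cv2.resize(im,None,fx=6,fy=6,interpolation=cv2.INTER_CUBIC))
E
```

```text
t: 18.85
position: [0.4828, -0.2544, 0.0607]
eef_rot: [-1.57, 0.057, -0.06]
ft_force: [0.6, -0.5, 0.0]
grip_width: 0.0942
t 18.85 pos [ 0.4828 -0.2544  0.0607] F [ 0.62 -0.51  0.04] w 0.0942
shift units [-0.0027  0.1774 -0.0038] mm [-0.8 53.2 -1.1]
turn units [0.0002 0.     0.001 ]
(np.float64(364.29514747144185), np.float64(257.37284010586205)) (np.float64(363.28257014931046), np.float64(270.29093971362477))
```

View pics/side10c.png

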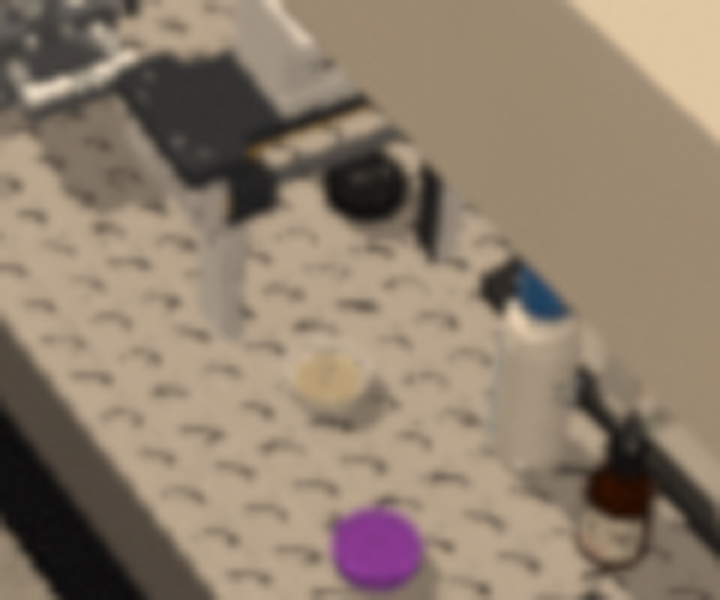

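```bash
python3 -m handwheel '[-0.003,0.08,-0.004,0,0,0.001, -0.003,0.15,-0.004,0,0,0.001,-0.003,0.177,-0.004,0,0,0.001,-0.003,0.177,-0.004,0,0,0.001]'
python3 - <<'E'
from h import *
goto([.482,-.2555,.0073],-.0744)
E
```

```text
t: 19.3
position: [0.4822, -0.2555, 0.008]
eef_rot: [-1.57, 0.058, -0.058]
ft_force: [0.9, -0.5, -0.5]
grip_width: 0.0941
t 19.3 pos [ 0.4822 -0.2555  0.008 ] F [ 0.95 -0.52 -0.48] w 0.0941
shift units [-0.0006  0.0024 -0.    ] mm [-0.2  0.7 -0. ]
turn units [0.0003 0.0002 0.0002]
```

```bash
python3 -m handwheel '[0,0.003,0,0,0,0,0,0.003,0,0,0,0,0,0.003,0,0,0,0,0,0.003,0,0,0,0,0,0.003,0,0,0,0,0,0.003,0,0,0,0,0,0.003,0,0,0,0,0,0.003,0,0,0,0]' 1
python3 -m handwheel '[0,0,0,0,0,0,0,0,0,0,0,0]'
python3 - <<'E'
from h import *
goto([.482,-.2555,.0075],-.0744)
E
python3 -m handwheel '[0,-0.04,0,0,0,0,0,-0.12,0,0,0,0,0,-0.24,0,0,0,0,0,-0.38,0,0,0,0,0,-0.42,0,0,0,0]'
python3 - <<'E'
from h import *
goto([.4840,.1366,.13],-.0744)
d=snap("side","pics/side11.png"); x0,y0,x1,y1=(310,180,430,280)
p=get_state()["position"]; print(proj(d,p))
im=d["color"][:,:,::-1][y0:y1,x0:x1]; cv2.imwrite("pics/side11c.png",cv2.resize(im,None,fx=6,fy=6,interpolation=cv2.INTER_CUBIC))
E
```

```text
t: 20.1
position: [0.4822, -0.2555, 0.0071]
eef_rot: [-1.57, 0.058, -0.058]
ft_force: [0.0, 0.0, 0.2]
grip_width: 0.0366
t: 20.3
position: [0.4823, -0.2556, 0.0071]
eef_rot: [-1.57, 0.058, -0.059]
ft_force: [0.6, 0.5, 0.4]
grip_width: 0.0361
t 20.3 pos [ 0.4823 -0.2556  0.0071] F [0.63 0.48 0.36] w 0.0361
shift units [-0.0009 -0.0012  0.0001] mm [-0.3 -0.4  0. ]
turn units [0.0003 0.0002 0.0003]
t: 20.8
position: [0.4846, -0.2571, 0.1383]
eef_rot: [-1.575, 0.052, -0.064]
ft_force: [0.3, 0.2, -0.9]
grip_width: 0.0362
t 20.8 pos [ 0.4846 -0.2571  0.1383] F [ 0.32  0.25 -0.92] w 0.0362
shift units [-0.0992  0.0205  1.3087] mm [-29.8   6.1 392.6]
turn units [0.0032 0.0003 0.0051]
(np.float64(366.99026585456824), np.float64(236.50207470533744))
```

View pics/side11c.png

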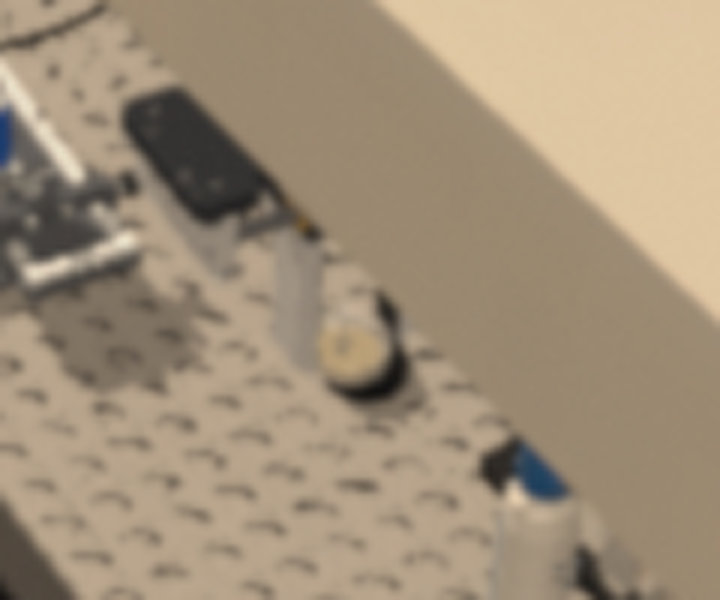

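```bash
python3 -m handwheel '[0,0,0.08,0.002,0,0.002,-0.03,0,0.22,0.003,0,0.004,-0.06,0,0.38,0.003,0,0.004,-0.08,0,0.54,0.003,0,0.004,-0.095,0,0.7,0.003,0,0.004,-0.099,0,0.86,0.003,0,0.004,-0.099,0,1,0.003,0,0.004,-0.099,0,1,0.003,0,0.004]'
python3 - <<'E'
from h import *
goto([.4845,.1356,.06],-.0744)
E
```

```text
t: 21.65
position: [0.4758, 0.0488, 0.1354]
eef_rot: [-1.568, 0.054, -0.053]
ft_force: [0.2, -0.5, 0.3]
grip_width: 0.0366
t 21.65 pos [0.4758 0.0488 0.1354] F [ 0.18 -0.53  0.34] w 0.0366
shift units [0.0093 0.2519 0.2901] mm [ 2.8 75.6 87. ]
turn units [-0.0011  0.0039 -0.0003]
```

```bash
python3 -m handwheel '[0.005,0.02,0.13,0,0.004,0,0.009,0.06,0.24,0,0.004,0,0.009,0.14,0.29,0,0.004,0,0.009,0.22,0.29,0,0.004,0,0.009,0.252,0.29,0,0.004,0,0.009,0.252,0.29,0,0.004,0,0.009,0.252,0.29,0,0.004,0]'
python3 - <<'E'
from h import *
goto([.4845,.1356,.0415],-.0744)
d=snap("side","pics/side12.png"); x0,y0,x1,y1=(240,130,340,220)
im=d["color"][:,:,::-1][y0:y1,x0:x1]; cv2.imwrite("pics/side12c.png",cv2.resize(im,None,fx=6.5,fy=6.5,interpolation=cv2.INTER_CUBIC))
E
```

```text
t: 22.35
position: [0.4848, 0.1348, 0.0602]
eef_rot: [-1.568, 0.06, -0.059]
ft_force: [0.7, -0.7, 0.1]
grip_width: 0.0365
t 22.35 pos [0.4848 0.1348 0.0602] F [ 0.67 -0.65  0.09] w 0.0365
shift units [-0.0011  0.0624  0.0024] mm [-0.3 18.7  0.7]
turn units [-0.001  -0.0007 -0.0002]
```

View pics/side12c.png

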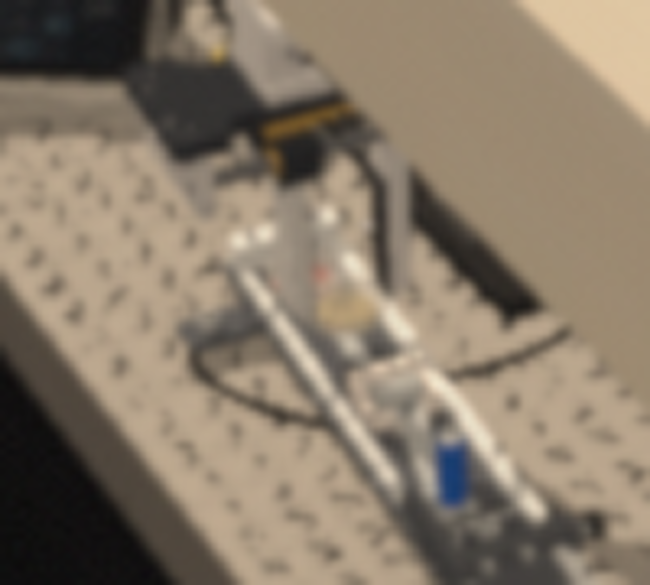

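```bash
python3 -m handwheel '[0,0.02,0.002,0,0,0,0,0.04,0.002,0,0,0,0,0.05,0.002,0,0,0,0,0.05,0.002,0,0,0]'
python3 - <<'E'
from h import *
goto([.4845,.1356,.0415],-.0744)
E
```

```text
t: 22.8
position: [0.4848, 0.1355, 0.0453]
eef_rot: [-1.568, 0.059, -0.059]
ft_force: [-0.2, 0.3, -0.2]
grip_width: 0.0362
t 22.8 pos [0.4848 0.1355 0.0453] F [-0.2   0.31 -0.2 ] w 0.0362
shift units [-0.0011  0.0125  0.0003] mm [-0.3  3.8  0.1]
turn units [-0.001  -0.0008 -0.0001]
```

```bash
python3 -m handwheel '[0,0.006,0,0,0,0,0,0.01,0,0,0,0,0,0.0125,0,0,0,0,0,0.0125,0,0,0,0]'
python3 - <<'E'
from h import *
goto([.4845,.1356,.0415],-.0744)
E
```

```text
t: 23.2
position: [0.4848, 0.1355, 0.0414]
eef_rot: [-1.568, 0.059, -0.059]
ft_force: [-0.1, 0.3, -0.4]
grip_width: 0.036
t 23.2 pos [0.4848 0.1355 0.0414] F [-0.1   0.31 -0.4 ] w 0.036
shift units [-0.001  -0.0002  0.0003] mm [-0.3 -0.1  0.1]
turn units [-0.001  -0.0007 -0.0002]
```

```bash
python3 -m handwheel '[0,0,0,0,0,0,0,0,0,0,0,0,0,0,0,0,0,0,0,0,0,0,0,0]' -0.2; python3 -m handwheel '[0,-0.04,0,0,0,0,0,-0.14,0,0,0,0,0,-0.26,0,0,-0.08,0,0,-0.35,-0.1,0,-0.17,0,0,-0.35,-0.2,0,-0.26,0,0,-0.35,-0.3,0,-0.35,0,0,-0.35,-0.4,0,-0.44,0,0,-0.35,-0.45,0,-0.53,0]'
python3 - <<'E'
from h import *
goto([.4574,-.0077,.13],np.pi/2-.0744)
for n,b in(("side",(240,130,340,220)),):
    d=snap(n,f"pics/{n}13.png"); x0,y0,x1,y1=b
    im=d["color"][:,:,::-1][y0:y1,x0:x1]; cv2.imwrite(f"pics/{n}13c.png",cv2.resize(im,None,fx=6.5,fy=6.5,interpolation=cv2.INTER_CUBIC))
E
```

```text
t: 23.6
position: [0.4848, 0.1355, 0.0415]
eef_rot: [-1.568, 0.059, -0.059]
ft_force: [0.6, -0.7, 0.8]
grip_width: 0.0565
t: 24.4
position: [0.4746, -0.0013, 0.1474]
eef_rot: [-1.487, -0.597, 0.594]
ft_force: [-0.2, 0.5, -0.9]
grip_width: 0.0564
t 24.4 pos [ 0.4746 -0.0013  0.1474] F [-0.19  0.52 -0.85] w 0.0564
shift units [-0.0563  0.058   0.0241] mm [-16.9  17.4   7.2]
turn units [ 0.0006 -0.4679  0.0008]
```

View pics/side13c.png

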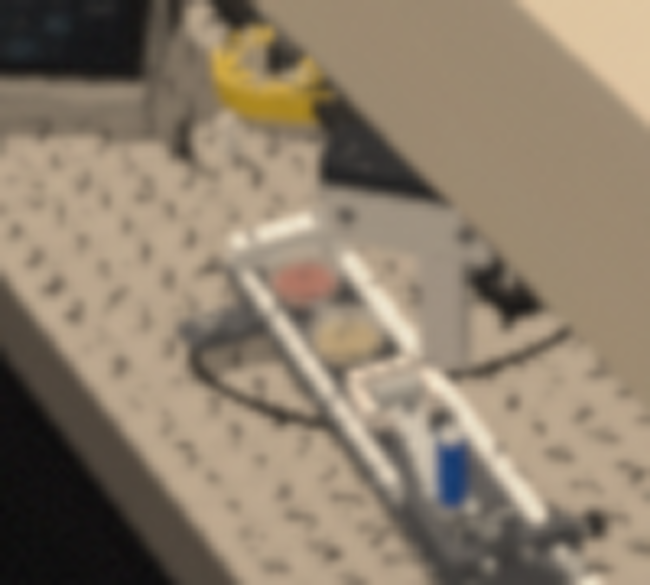

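The side view shows the pink dish at (287,173) and the tan dish at (293,182), both flat in the track between the end stop and the parked follower. The blue grip is still hooked at (310,203). Back to the grip.

```bash
python3 -m handwheel '[-0.056,0.058,0.024,0,-0.09,0,-0.056,0.058,0.024,0,-0.18,0,-0.056,0.058,0.024,0,-0.27,0,-0.056,0.058,0.024,0,-0.36,0,-0.056,0.058,0.024,0,-0.45,0,-0.056,0.058,0.024,0,-0.468,0,-0.056,0.058,0.024,0,-0.468,0]' -1
python3 - <<'E'
from h import *
goto([.4574,-.0077,.0645],np.pi/2-.0744)
E
```

```text
t: 25.15
position: [0.4577, -0.0087, 0.1304]
eef_rot: [-1.245, -1.156, 1.154]
ft_force: [0.7, 0.7, -0.1]
grip_width: 0.094
t 25.15 pos [ 0.4577 -0.0087  0.1304] F [ 0.7   0.69 -0.06] w 0.094
shift units [0.0035 0.2195 0.0015] mm [ 1.  65.9  0.5]
turn units [ 0.0011  0.0003 -0.0004]
```

```bash
python3 -m handwheel '[0.003,0.1,0.001,0,0,0, 0.003,0.19,0.001,0,0,0, 0.003,0.219,0.001,0,0,0, 0.003,0.219,0.001,0,0,0]'
python3 - <<'E'
from h import *
goto([.4574,-.0077,.0645],np.pi/2-.0744)
E
```

```text
t: 25.55
position: [0.4566, -0.0076, 0.0639]
eef_rot: [-1.243, -1.153, 1.154]
ft_force: [-0.2, -0.0, 0.1]
grip_width: 0.0941
t 25.55 pos [ 0.4566 -0.0076  0.0639] F [-0.15 -0.05  0.14] w 0.0941
shift units [-0.0003 -0.0022 -0.0025] mm [-0.1 -0.6 -0.8]
turn units [-0.0006 -0.0007 -0.0002]
```

```bash
python3 -m handwheel '[0,0,-0.002,0,0,0,0,0,-0.002,0,0,0,0,0,-0.002,0,0,0,0,0,-0.002,0,0,0,0,0,-0.002,0,0,0,0,0,-0.002,0,0,0,0,0,-0.002,0,0,0,0,0,-0.002,0,0,0]' 1
python3 -m handwheel '[0,0,0,0,0,0,0,0,0,0,0,0,0,0,0,0,0,0,0,0,0,0,0,0]'
python3 - <<'E'
from h import *
goto([.4574,-.0077,.0645],np.pi/2-.0744)
E
```

```text
t: 26.35
position: [0.4572, -0.0076, 0.0639]
eef_rot: [-1.243, -1.152, 1.154]
ft_force: [0.5, -0.3, -0.2]
grip_width: 0.0335
t: 26.75
position: [0.4572, -0.0077, 0.0638]
eef_rot: [-1.243, -1.152, 1.154]
ft_force: [0.1, -0.4, -0.2]
grip_width: 0.0132
t 26.75 pos [ 0.4572 -0.0077  0.0638] F [ 0.08 -0.39 -0.18] w 0.0132
shift units [ 0.0001 -0.0022 -0.0007] mm [ 0.  -0.7 -0.2]
turn units [-0.0007 -0.0007 -0.0003]
```

```bash
python3 -m handwheel '[-0.004,0,0,0,0,0,-0.008,0,0,0,0,0,-0.012,0,0,0,0,0,-0.012,0,0,0,0,0]'
python3 - <<'E'
from h import *
goto([.4698,-.013,.0645],np.pi/2-.0744)
E
```

```text
t: 27.15
position: [0.4572, -0.0093, 0.0636]
eef_rot: [-1.242, -1.153, 1.15]
ft_force: [1.3, 7.3, -2.2]
grip_width: 0.0134
t 27.15 pos [ 0.4572 -0.0093  0.0636] F [ 1.28  7.25 -2.22] w 0.0134
shift units [-0.0091 -0.003  -0.0429] mm [ -2.7  -0.9 -12.9]
turn units [-0.0005 -0.0019  0.0023]
```

```bash
python3 -m handwheel '[-0.008,0,0,0,0,0.002,-0.011,0,0,0,0,0.002]'
python3 - <<'E'
from h import *
goto([.4698,-.013,.0645],np.pi/2-.0744)
E
```

```text
t: 27.35
position: [0.4571, -0.0103, 0.0634]
eef_rot: [-1.241, -1.153, 1.147]
ft_force: [2.2, 8.0, -0.2]
grip_width: 0.0135
t 27.35 pos [ 0.4571 -0.0103  0.0634] F [ 2.24  7.99 -0.24] w 0.0135
shift units [-0.0057 -0.0037 -0.0428] mm [ -1.7  -1.1 -12.8]
turn units [-0.0005 -0.003   0.0032]
```

```bash
python3 -m handwheel '[-0.008,0,0,0,0,0.002,-0.01,0,0,0,0,0.002]'
python3 - <<'E'
from h import *
goto([.4698,-.013,.0645],np.pi/2-.0744)
E
```

```text
t: 27.55
position: [0.4571, -0.011, 0.0633]
eef_rot: [-1.241, -1.152, 1.145]
ft_force: [1.8, 7.1, -0.1]
grip_width: 0.0135
t 27.55 pos [ 0.4571 -0.011   0.0633] F [ 1.79  7.06 -0.1 ] w 0.0135
shift units [-0.0032 -0.004  -0.0426] mm [ -1.   -1.2 -12.8]
turn units [-0.0004 -0.0042  0.0041]
```

```bash
python3 -m handwheel '[-0.008,-0.002,0,0,-0.004,0.004,-0.009,-0.002,0,0,-0.004,0.004]'
python3 - <<'E'
from h import *
goto([.4698,-.013,.0645],np.pi/2-.0744)
E
```

```text
t: 27.75
position: [0.4571, -0.0113, 0.0636]
eef_rot: [-1.241, -1.155, 1.149]
ft_force: [1.6, 8.4, -2.7]
grip_width: 0.0134
t 27.75 pos [ 0.4571 -0.0113  0.0636] F [ 1.56  8.41 -2.72] w 0.0134
shift units [-0.0023 -0.0031 -0.0428] mm [ -0.7  -0.9 -12.8]
turn units [-0.0003 -0.0013  0.003 ]
```

```bash
python3 -m handwheel '[-0.007,0,-0.01,0,0,0.002,-0.007,0,-0.02,0,0,0.002,-0.007,0,-0.03,0,0,0.002,-0.007,0,-0.038,0,0,0.002,-0.007,0,-0.042,0,0,0.002]'
python3 - <<'E'
from h import *
goto([.4711,-.013,.0645],np.pi/2-.0744)
E
```

```text
t: 28.25
position: [0.4673, -0.012, 0.0632]
eef_rot: [-1.237, -1.152, 1.151]
ft_force: [-2.3, 6.9, 1.9]
grip_width: 0.0134
t 28.25 pos [ 0.4673 -0.012   0.0632] F [-2.31  6.91  1.87] w 0.0134
shift units [-0.0022 -0.0045 -0.0129] mm [-0.7 -1.4 -3.9]
turn units [-0.0033 -0.0015  0.0035]
```

```bash
python3 -m handwheel '[-0.006,-0.002,-0.008,-0.002,0,0.002,-0.006,-0.003,-0.016,-0.002,0,0.002,-0.006,-0.003,-0.016,-0.002,0,0.002]'
python3 - <<'E'
from h import *
goto([.4711,-.013,.0645],np.pi/2-.0744)
E
```

```text
t: 28.55
position: [0.47, -0.0118, 0.0634]
eef_rot: [-1.235, -1.151, 1.15]
ft_force: [-1.6, 6.9, -0.2]
grip_width: 0.0132
t 28.55 pos [ 0.47   -0.0118  0.0634] F [-1.6   6.94 -0.17] w 0.0132
shift units [-0.0035 -0.0037 -0.0039] mm [-1.1 -1.1 -1.2]
turn units [-0.004  -0.002   0.0041]
```

```bash
python3 -m handwheel '[0.002,-0.002,-0.008,-0.003,0,0.003,0.008,-0.003,-0.009,-0.004,0,0.004,0.014,-0.003,-0.009,-0.004,0,0.004,0.02,-0.003,-0.009,-0.004,0,0.004,0.026,-0.003,-0.009,-0.004,0,0.004,0.032,-0.003,-0.009,-0.004,0,0.004,0.038,-0.003,-0.009,-0.004,0,0.004,0.044,-0.003,-0.009,-0.004,0,0.004]'
python3 - <<'E'
from h import *
goto([.4785,.0867,.0645],np.pi/2-.0744)
E
```

```text
t: 29.35
position: [0.4715, 0.0034, 0.0636]
eef_rot: [-1.239, -1.15, 1.151]
ft_force: [-1.5, 6.5, -1.8]
grip_width: 0.0134
t 29.35 pos [0.4715 0.0034 0.0636] F [-1.52  6.47 -1.81] w 0.0134
shift units [ 0.2787 -0.002  -0.0017] mm [83.6 -0.6 -0.5]
turn units [-0.0031 -0.0024  0.0025]
```

```bash
python3 -m handwheel '[0.004,-0.002,-0.003,-0.002,-0.002,0.003,0.008,-0.002,-0.003,-0.003,-0.002,0.003,0.012,-0.002,-0.003,-0.003,-0.002,0.003,0.016,-0.002,-0.003,-0.003,-0.002,0.003,0.02,-0.002,-0.003,-0.003,-0.002,0.003,0.024,-0.002,-0.003,-0.003,-0.002,0.003,0.028,-0.002,-0.003,-0.003,-0.002,0.003,0.03,-0.002,-0.003,-0.003,-0.002,0.003]'
python3 - <<'E'
from h import *
goto([.4785,.0867,.0645],np.pi/2-.0744)
d=snap("side","pics/side14.png"); x0,y0,x1,y1=(240,130,340,220)
im=d["color"][:,:,::-1][y0:y1,x0:x1]; cv2.imwrite("pics/side14c.png",cv2.resize(im,None,fx=6.5,fy=6.5,interpolation=cv2.INTER_CUBIC))
E
```

```text
t: 30.15
position: [0.4715, 0.0144, 0.0636]
eef_rot: [-1.239, -1.152, 1.152]
ft_force: [-0.6, 7.2, -1.3]
grip_width: 0.0132
t 30.15 pos [0.4715 0.0144 0.0636] F [-0.58  7.22 -1.32] w 0.0132
shift units [ 0.2419 -0.0022 -0.0051] mm [72.6 -0.7 -1.5]
turn units [-0.0023 -0.001   0.0019]
```

View pics/side14c.png

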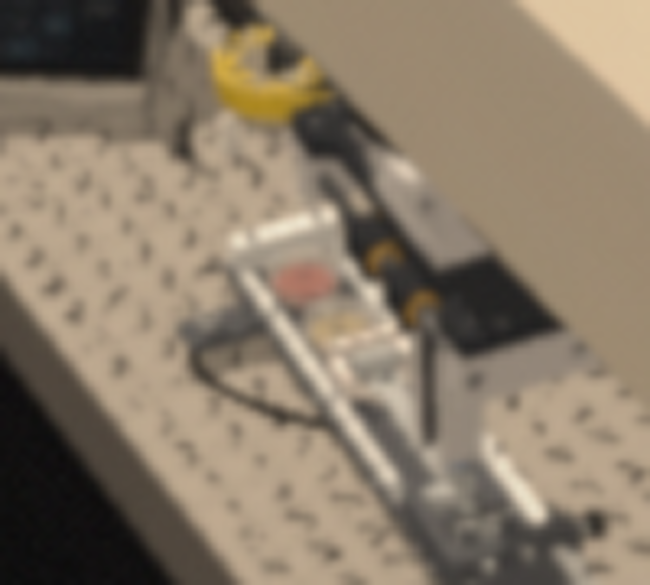

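```bash
python3 -m handwheel '[0.003,-0.001,-0.005,-0.002,0,0.002,0.006,-0.001,-0.005,-0.002,0,0.002,0.009,-0.001,-0.005,-0.002,0,0.002,0.01,-0.001,-0.005,-0.002,0,0.002]'
python3 - <<'E'
from h import *
goto([.4785,.0867,.0645],np.pi/2-.0744)
E
```

```text
t: 30.6
position: [0.4718, 0.0195, 0.0635]
eef_rot: [-1.24, -1.152, 1.151]
ft_force: [-1.1, 6.2, -0.3]
grip_width: 0.0134
t 30.6 pos [0.4718 0.0195 0.0635] F [-1.06  6.16 -0.29] w 0.0134
shift units [ 0.2252 -0.0026 -0.0049] mm [67.6 -0.8 -1.5]
turn units [-0.0021 -0.0016  0.0022]
```

```bash
python3 -m handwheel '[0.002,0,-0.004,-0.002,0,0.002,0.005,0,-0.004,-0.002,0,0.002]'
python3 -m handwheel '[0.002,0,-0.004,-0.002,0,0.002,0.005,0,-0.004,-0.002,0,0.002]'
python3 - <<'E'
from h import *
goto([.4785,.0867,.0645],np.pi/2-.0744)
E
```

```text
t: 30.8
position: [0.4722, 0.0214, 0.0635]
eef_rot: [-1.242, -1.152, 1.153]
ft_force: [-1.5, 1.5, 2.2]
grip_width: 0.0135
t: 31.0
position: [0.4731, 0.0216, 0.0637]
eef_rot: [-1.248, -1.152, 1.157]
ft_force: [-2.5, -5.0, 4.7]
grip_width: 0.0134
t 31.0 pos [0.4731 0.0216 0.0637] F [-2.54 -5.05  4.75] w 0.0134
shift units [ 0.2177 -0.0039 -0.0018] mm [65.3 -1.2 -0.5]
turn units [ 0.0003 -0.0002 -0.0032]
```

```bash
python3 -m handwheel '[-0.002,0,-0.002,0,0,0,-0.003,0,-0.002,0,0,0]'
python3 -m handwheel '[0,0,0,0,0,0,0,0,0,0,0,0,0,0,0,0,0,0]' 0.2
python3 - <<'E'
from h import *
goto([.4785,.0867,.0645],np.pi/2-.0744)
E
```

```text
t: 31.2
position: [0.4732, 0.0212, 0.0636]
eef_rot: [-1.246, -1.151, 1.156]
ft_force: [-2.5, 2.7, 2.0]
grip_width: 0.0134
t: 31.5
position: [0.474, 0.021, 0.0636]
eef_rot: [-1.247, -1.152, 1.156]
ft_force: [-0.2, -0.2, -0.2]
grip_width: 0.0342
t 31.5 pos [0.474  0.021  0.0636] F [-0.19 -0.2  -0.24] w 0.0342
shift units [ 0.2196 -0.004   0.0014] mm [65.9 -1.2  0.4]
turn units [ 0.0005 -0.0008 -0.0026]
```

Released with near-zero force. Next I'll lift, back away to the left and look.

```bash
python3 -m handwheel '[0,-0.05,0,0,0,0,0,-0.15,0,0,0,0,0,-0.3,0,0,0,0,0,-0.45,0,0,0,0,0,-0.5,0.1,0,0,0,0,-0.5,0.26,0,0,0,0,-0.5,0.42,0,0,0,0,-0.5,0.42,0,0,0]'
python3 - <<'E'
from h import *
goto([.3,.3,.25])
for n,b in(("top",(220,170,460,260)),("side",(240,130,400,240))):
    d=snap(n,f"pics/{n}15.png"); x0,y0,x1,y1=b
    im=d["color"][:,:,::-1][y0:y1,x0:x1]; cv2.imwrite(f"pics/{n}15c.png",cv2.resize(im,None,fx=(3.3 if n=="top" else 5),fy=(3.3 if n=="top" else 5),interpolation=cv2.INTER_CUBIC))
E
```

```text
t: 32.3
position: [0.3421, 0.0317, 0.2131]
eef_rot: [-1.245, -1.15, 1.158]
ft_force: [0.6, -0.1, -0.3]
grip_width: 0.0378
t 32.3 pos [0.3421 0.0317 0.2131] F [ 0.62 -0.06 -0.26] w 0.0378
shift units [ 0.8806 -0.1262  0.2077] mm [264.2 -37.9  62.3]
```

View pics/side15c.png

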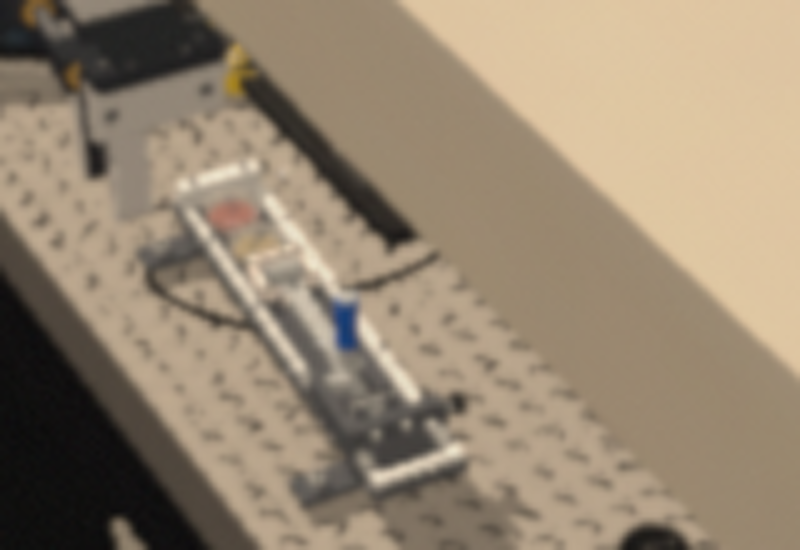

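View pics/top15c.png

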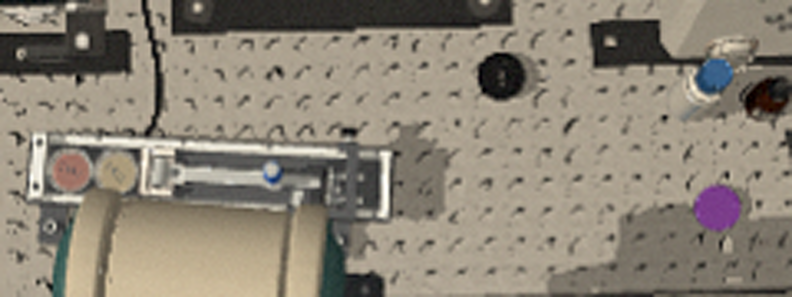

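The top view shows the pink dish at (241,221) against the end stop and the tan dish at (255,222) behind it. The follower face is closed on the row, and the grip is on the middle line at (302,222). The dust cap, bottles and purple disc haven't moved.

```bash
python3 -m handwheel '[0,0,0,0,0,0,0,0,0,0,0,0]'
python3 - <<'E'
from h import *
T=load("pics/top15.npy");hsv=cv2.cvtColor(T["color"],cv2.COLOR_RGB2HSV)
for nm,lo,hi,(x0,x1) in(("pink",(0,50,90),(10,255,255),(232,250)),("tan",(16,45,120),(32,255,255),(247,264))):
    m=cv2.inRange(hsv,lo,hi); k=np.zeros_like(m);k[212:232,x0:x1]=m[212:232,x0:x1];ys,xs=np.nonzero(k);p=onz(T,xs.mean(),ys.mean(),.044)
    q=p-np.array([.4808,.0867,0]);print(nm,len(xs),np.round(p,4),"y_m",q[0]*.0743+q[1]*.9972,"x_m",q[0]*.9972-q[1]*.0743)
ticket.hand_in()
E
```

```text
t: 32.6
position: [0.3499, 0.0307, 0.2141]
eef_rot: [-1.251, -1.154, 1.154]
ft_force: [-0.6, 0.3, -0.3]
grip_width: 0.0368
pink 97 [0.4853 0.1851 0.044 ] y_m 0.09850710729377594 x_m -0.002783220712941221
tan 120 [0.479  0.1496 0.044 ] y_m 0.06254871575156416 x_m -0.006496241435866828
the job is handed in; nothing more can be done
```

The magazine is loaded and the job is handed in, at about 32.6 s of the 72 s allowed.

**What I did**
- I drew the follower back until the total pull rose from about 7 N to 10.7 N, which is about 3.5 N on the pad.
- I swung the grip to full travel and parked it on the hook.
- I set the pink dish in the track by the end stop and the tan dish behind it. Both went in with under 1.5 N of contact force.
- I drew the grip off the hook, swung it back to the middle, and eased the follower forward until the row took the spring load. Then I let go with almost no force on the gripper.

**What the last checks showed**
- **Row:** closed, with the follower reading about 0.065–0.066 against the expected 0.066.
- **Dishes:** pink at 98.5 mm along the track (expected 101) and tan at 62.5 mm (expected 63). These come from the top picture, which is good to about 2–3 mm. Both looked flat.
- **Grip and bystanders:** the grip is on the middle line. The dust cap, both bottles and the purple dish look unmoved; I did not check the two cap screws.

**Checks that disagreed**
- **Sideways position:** the colour masks put pink 3 mm and tan 6 mm off the track's middle line. The rails allow only about 2 mm, and the pictures show both dishes between the rails. I put this down to the masks (the tan one may have caught other beige pixels) but did not check it further.
- **Side camera:** it read about 7 mm off along the track, so I relied on the top camera and touch.
- **Closing load:** when the row closed, the gripper briefly pushed with about 5 N on top of the spring before I relaxed it.

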